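# Torque the lamp clamp of a benchtop steriliser and close its heavy lid

### The job

A lamp has just been changed in the white benchtop steriliser. Turn the torque wrench that stands on the lamp clamp clockwise until it clicks (breaks over), and stop at once so that the clamp is not overtightened; leave the wrench on the clamp, broken over. Then lower the heavy lid fully shut without letting it drop or slam, let go, and leave the bottles and the goggles beside the steriliser alone.

Things in the scene. Friction and masses are not known exactly. Their poses are not given: they have to be found in the camera images.
- steriliser: White open-topped case, fixed, 225 mm deep (x) by 360 wide (y), walls 80 high. Origin on the table, mid width. x points away from the robot, z up; low front wall (50 high) at x = -142 mm. Floor 6 mm up. The wrench turns about a point at (-15, +45, +88) mm; an aluminium bracket lies under its head (y +10 to +110), 41 mm below the plane of the handle and parallel to it.
- lid (a joint): Lid angle, rad: 0 = shut, grows as it opens. White domed lid, 0.95 kg, 226 x 364 mm, hinged along the case's y at its far side. The stiff hinge holds it where it starts (1.2 to 1.3); below 0.8 to 0.9 it falls by its own weight and slams if not held up. Open, it overhangs the wrench: a tool pointing straight down there meets it; one leaning back to the robot by 28 to 40 degrees passes.
- lid_hinge (a point): Point on the lid's hinge axis at mid width: at (+80, 0, +88) mm in the steriliser's frame. The hinge axis runs along the steriliser's y.
- lid_bar (a point): Middle of the lid's pull bar: level round steel bar 14 mm thick, 120 long along the case's y, on a stub at each end, 36 mm in front of the lid's front edge. 262 mm from the hinge axis; shut, it stands 92 mm above the table. It may turn between the fingers as the lid goes down.
- wrench: Torque wrench handle. Origin on the turning axis, level with the handle's axis. z = turning axis, leaning 28 degrees (0.49 rad) from vertical towards the robot; the handle points along -y (at the start to the robot's right, give or take 0.3 rad) and swings square to z. Tighten clockwise seen from above: from the right towards the robot. Steel shank 16 mm thick, 22 to 80 mm from the axis.
- wrench_grip (a point): On the axis of the handle's black rubber grip (round, 24 mm thick, 80 to 165 mm from the turning axis), 125 mm from that axis. Pushed here: about 4 N (0.45 N m) while the nut runs down 0.3 to 0.6 rad (differs each time); then it seats firmly and the force climbs to about 11 N (1.4 N m), where the wrench breaks over. A stiff grip that turns along feels less force, the rest as moment.
- wrench_head: Steel head on the clamp nut; origin and z as the handle. Its y matches the handle's until the wrench breaks over: within 0.08 rad the handle's resistance falls to nothing, then it pulls on forwards by itself (up to 5 N) to its stop at 0.12 rad, and stays broken over. Pulled back with over 5 N it would straighten; pushed on past the stop with about 20 N it overtightens the clamp.
- stud_mark (a point): Point 24 mm from the turning axis on the round steel flange under the head. It moves only if the clamp is overtightened; where it stands at the start is of no use.
- spray_can: Bystander: metal can, 52 mm across, 160 high; origin under its centre.
- gel_bottle: Bystander: white bottle, 60 mm across, 140 high; origin under its centre.
- goggles: Bystander: safety goggles standing upright, 50 x 150 x 74 mm; origin under its centre.

How it is judged:
By the outcome, as a careful person would: the job done as asked, in the order asked, and still so for the second after the job is handed in, with the robot touching nothing.
It also fails if it takes over 72 s, if anything falls off the work surface, if the arm or the gripper's body presses on something with over 40 N, if the wrist force passes 120 N, or if a joint passes its speed limit or range.

### The arm

A 7-joint arm with a two-finger parallel gripper is mounted at the origin on the work surface. World frame = base frame: x ahead of the robot, y to its left, z up, the work surface at z = 0. Lengths are in m, angles in rad, forces in N, time in s.
With the tool pointing down it reaches from about 0.4 to 0.925 m from the base axis. Payload 5.6 kg.
Tool frame: the origin (TCP) lies between the finger pads; the fingertips stand 14 mm ahead of it and the grasp point (between the pads) lies 5 mm behind it; z points along the fingers, y is the line along which they close (so a half turn about z gives the same grasp; the last joint's range is limited). The gripper opens to 85 mm and grips with 20 to 120 N. Pads are 22 mm wide; open, the fingers measure 114 mm over their backs; the gripper's body (76 mm by 85 mm) begins 54 mm behind the grasp point. The pads swing forward as they close: fully open they stand 13 mm farther back than shut.
Start: joints at [-1.365, 0.468, -0.012, 1.603, 0.006, 1.071, -0.056], TCP at [0.16, 0.63, 0.245] pointing down, gripper open.
Joint ranges: [-2.53, 2.53], [-0.31, 2.02], [-1.57, 1.55], [0.28, 2.44], [-1.29, 4.43], [0.15, 1.84], [-2.92, 2.92]. Speed limits (rad/s): [2.57, 2.57, 3.14, 3.14, 3.14, 3.14, 3.14].

### API

Orientations are given as [roll, pitch, yaw] about the fixed x, y, z axes, in that order (R = Rz(yaw) Ry(pitch) Rx(roll)).
In Python, from rig import manip gives the robot as it stands. The module is installed in compiled form; this text tells all that it offers.
- The arm moves only by the tool step_arm, never from a script. Its argument "targets" is a list of rows, each a list of 7 numbers: the shift along the tool's x, y, z in mm, then the turn, a rotation vector about the tool's x, y, z in degrees, then the closure, from 0 (fully open) to 1 (shut). In form: [[tx, ty, tz, rx, ry, rz, grip], ...]. A call has 1 to 12 rows; each row is the pose to reach, as a shift and turn from the pose commanded when the call began, along the tool's axes at that moment; what a row does not reach only later rows make up. A row lasts 1/12 s, in which the tool goes at most 41.7 mm and 7.16 degrees, less where a joint would pass 70% of its speed; a pose out of reach is approached as far as the arm can. A call with a gripper value outside its range is refused whole. The fingers move at their own pace and stop on an object; "squeeze" is the grip in N (left out, the last holds). Time passes only in rows, so rows that repeat a pose let the fingers close. It gives the time, the measured TCP pose, the force, the opening and the grip force at its end, in the units of the state.
- manip.get_state(): the state, without advancing time (a new reading comes with each control period).
- manip.camera(name): name is "scene" or "top" or "wrist"; returns a dict with "pixels" (400x640x3 uint8, red, green, blue), "camera_matrix" (3x3 intrinsics, pixels), "R" (3x3) and "t" (3): a world point X has camera coordinates R X + t. Camera axes: x right, y down, z forward; pixel columns grow to the right and rows downward; lengths in m; the calibration is good to about 2 mm. A picture is of the moment at which its call begins. There is no depth.
- manip.close_job(): hands the job in; it is judged then, once.
The state is a dict: "clock": time; "qpos": joint angles; "qd": joint speeds; "joint_efforts": joint torques, N m; "tool_pos": TCP position; "eef_rot": TCP orientation; "force": force on the tool from outside, world axes, zero at the start; "ft_torque": the same for the moment, N m; "width": finger opening in m; "gripper_force": force on a finger pad.
Only numpy, scipy, OpenCV 4.12 (cv2) and the standard library are available. Lean on these libraries where they do the work, as an engineer would, in place of code of your own. Each camera call takes 0.05 s, during which the arm holds its last target. There are 200 camera calls.

## Working session

There is one attempt and no reset: what is moved stays moved. The work goes in short steps, Python scripts to look and compute and a tool call to move; the robot and the scene stay as the last step left them, time stands still between calls to the robot, and variables do not carry over. Pictures are saved under pics/ and viewed, at most 10 in all, crops included, and the job is handed in when it is done.

Besides the shell and the picture viewer there is one more tool, called after ">>>" as name(argument=value, ...) on one line, values as JSON. step_arm: Moves the arm, as the interface text tells. Its arguments: {"type":"object","properties":{"targets":{"type":"array"},"squeeze":{"type":"number"}},"required":["targets"]}

```bash
mkdir -p pics; python3 - <<'E'
from rig import manip
import cv2,pickle
s=manip.get_state();print(s)
for n in("scene","top"):
    c=manip.camera(n);cv2.imwrite(f"pics/{n}0.png",c["pixels"][:,:,::-1]);pickle.dump(c,open(f"{n}.pkl","wb"))
    print(n,c["camera_matrix"],c["R"],c["t"])
E
```

```text
{'clock': 0.0, 'qpos': array([-1.3649982 ,  0.46838903, -0.01160374,  1.60362772,  0.0059769 ,
        1.07138072, -0.05633926]), 'qd': array([-0.00022949,  0.00013009, -0.00116866, -0.00073593, -0.00094343,
        0.00040997,  0.00062733]), 'joint_efforts': array([-3.98600696e-05, -5.32395744e+01,  2.12434900e-02, -2.51305515e+01,
        1.14145124e-02,  7.91719300e-03,  3.91807461e-06]), 'tool_pos': array([0.15998316, 0.6294572 , 0.24432891]), 'eef_rot': array([-3.13982548e+00,  1.03080609e-04,  2.89268114e+00]), 'force': array([-0.25491427, -0.03921997, -0.97125152]), 'ft_torque': array([-0.03753252,  0.01844093,  0.02738612]), 'gripper_force': 0.0, 'width': 0.08570542223536871}
scene [[505.75282263   0.         321.67680379]
 [  0.         505.75282263 201.67787083]
 [  0.           0.           1.        ]] [[ 0.66401664 -0.74766173 -0.00915647]
 [-0.61590759 -0.53997711 -0.57365718]
 [ 0.42395723  0.38655746 -0.81904432]] [-0.39920497  0.40675686  1.42662314]
top [[407.70971495   0.         317.38777507]
 [  0.         407.70971495 203.07567064]
 [  0.           0.           1.        ]] [[ 0.02876889 -0.99951243 -0.01213512]
 [-0.99874723 -0.02824537 -0.0413059 ]
 [ 0.040943    0.01330824 -0.99907285]] [-0.03610987  0.59079918  1.34430508]
```

View pics/scene0.png

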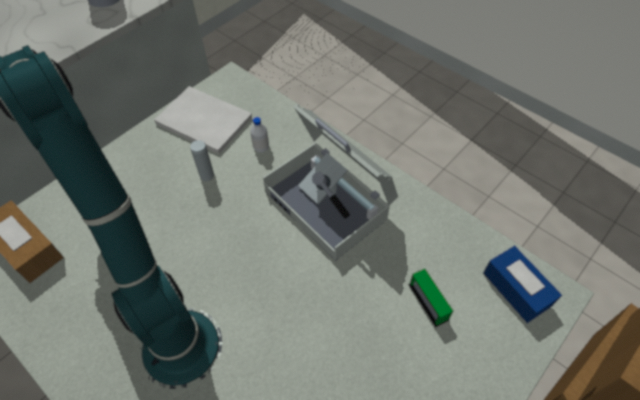

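View pics/top0.png

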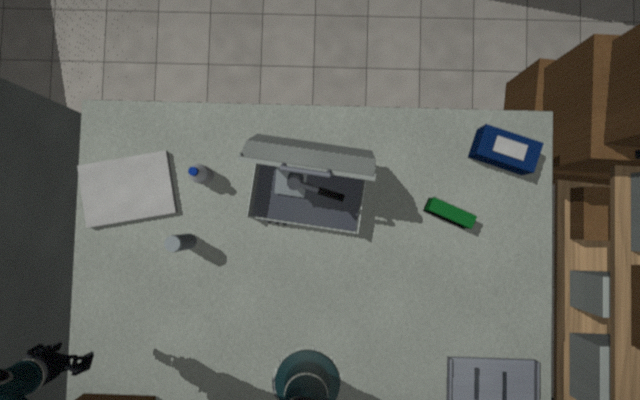

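The scene picture shows the case around (265–388, 145–258) and the wrench near (320–345, 160–215). In the top picture the case is at (248–375, 135–235), the grip near (332, 195), the can at (180, 242), the gel bottle at (200, 175) and the goggles at (450, 212). I'll zoom in on both.

```bash
python3 - <<'E'
import cv2
a=cv2.imread("pics/top0.png")[128:240,235:390];cv2.imwrite("pics/topc.png",cv2.resize(a,None,fx=5,fy=5,interpolation=cv2.INTER_CUBIC))
a=cv2.imread("pics/scene0.png")[100:260,255:405];cv2.imwrite("pics/scenec.png",cv2.resize(a,None,fx=3.75,fy=3.75,interpolation=cv2.INTER_CUBIC))
E
```

```text
(no output)
```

View pics/topc.png

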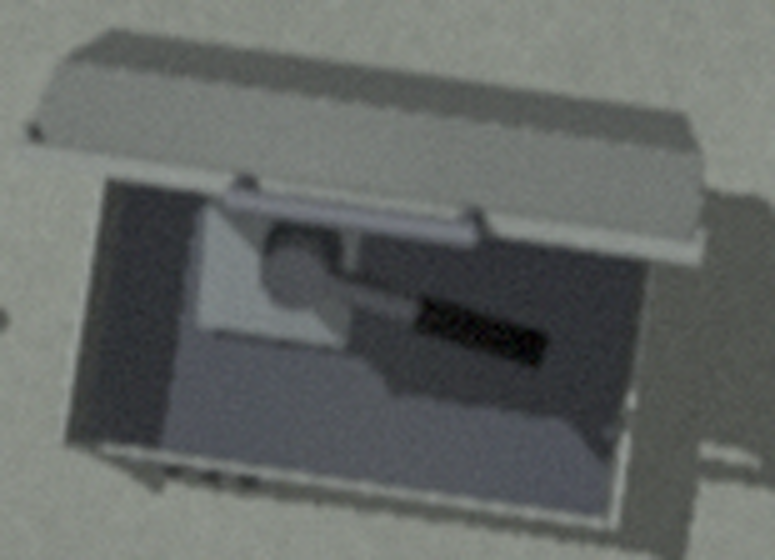

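View pics/scenec.png

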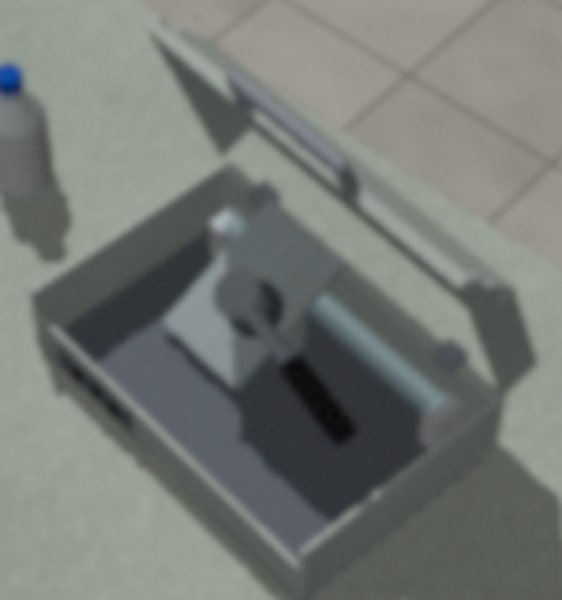

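The top crop (offset 235,128, ×5) shows the grip from (418,313) to (546,350), the bar from (228,195) to (478,235), and the front corners at (68,443) and (615,525). The scene crop (offset 255,100, ×3.75) shows the grip from (290,368) to (345,437) and the bar from (235,85) to (350,185). Next I'll fit all of these together.

```bash
cat > h.py <<'E'
import numpy as np,pickle
from scipy.spatial.transform import Rotation as Ro
def S2W(p,x): # steriliser frame -> world; x=[X,Y,yaw]
    return Ro.from_euler('z',x[2]).apply(p)+[x[0],x[1],0]
def handle(a,r,h=0.0): # a>0 clockwise, in steriliser frame; h along wrench z
    c,s=np.cos(.489),np.sin(.489)
    u=np.array([-c*np.sin(a),-np.cos(a),-s*np.sin(a)])
    return np.array([-.015,.045,.088])+r*u+h*np.array([-s,0,c])
def bar(l,y): return np.array([.08-.262*np.cos(l),y,.088+.004/1*np.cos(l)+.262*np.sin(l)])
def proj(c,X):
    p=c["R"]@X+c["t"];p=c["camera_matrix"]@p;return p[:2]/p[2]
E
python3 - <<'E'
from h import *
from scipy.optimize import least_squares
T,S=[pickle.load(open(n+".pkl","rb")) for n in("top","scene")]
t=lambda u,v:np.array([u,v])/5+[235,128]-.4
s=lambda u,v:np.array([u,v])/3.75+[255,100]-.37
obs=[(T,'g0',t(418,313)),(T,'g1',t(546,350)),(S,'g0',s(290,368)),(S,'g1',s(345,437)),
(T,'bl',t(228,195)),(T,'br',t(478,235)),(S,'bl',s(235,85)),(S,'br',s(350,185)),(T,'fr',t(615,525)),(T,'fl',t(68,443)),(S,'fr',s(303,562))]
def f(x):
    P=dict(g0=handle(x[3],.08),g1=handle(x[3],.165),bl=bar(x[4],.06),br=bar(x[4],-.06),fr=np.array([-.142,-.18,.05]),fl=np.array([-.142,.18,.05]))
    return np.array([proj(c,S2W(P[k],x))-o for c,k,o in obs])
r=least_squares(lambda x:f(x).ravel(),[.63,0,-.1,0,1.25],loss='soft_l1')
print(r.x.round(4));
for o,e in zip(obs,f(r.x)):print('T' if o[0] is T else 'S',o[1],e.round(1))
np.save("fit.npy",r.x)
x=r.x
for a in(0,.3,.6,.9):print(a,S2W(handle(x[3]+a,.125),x).round(3))
print('bar',S2W(bar(x[4],0),x),S2W(bar(0,0),x))
def tri(k):
    A=[]
    for c,kk,o in obs:
        if kk==k:
            M=c["camera_matrix"]@np.c_[c["R"],c["t"]];A+= [o[0]*M[2]-M[0],o[1]*M[2]-M[1]]
    v=np.linalg.svd(np.array(A))[2][-1];return v[:3]/v[3]
for k in('g0','g1','bl','br'):print(k,tri(k).round(4))
E
```

```text
[ 0.661   0.0085 -0.1237  0.1766  1.2496]
T g0 [ 0. -0.]
T g1 [-0.1  0.8]
S g0 [ 0.4 -1.1]
S g1 [0.5 0.3]
T bl [2. 1.]
T br [-1.3  0.1]
S bl [ 0.5 -1.8]
S br [-1.9 -5. ]
T fr [0.2 0.2]
T fl [-0.5 -0.4]
S fr [1.1 2.8]
0 [ 0.617 -0.065  0.078]
0.3 [ 0.588 -0.049  0.061]
0.6 [ 0.564 -0.024  0.047]
0.9 [0.548 0.008 0.036]
bar [0.65834367 0.00878872 0.33786665] [0.48041778 0.03090649 0.092     ]
g0 [ 0.6294 -0.0208  0.0749]
g1 [ 0.6073 -0.1018  0.074 ]
bl [0.6704 0.0749 0.3225]
br [ 0.6543 -0.0549  0.3168]
```

```bash
cat >> h.py <<'E'
def rot(st): return Ro.from_euler('xyz',st["eef_rot"])
def delta(st,p,R): # shift mm and rotvec deg in tool axes
    R0=rot(st);return (R0.inv().apply(p-st["tool_pos"])*1000).round(1),np.degrees((R0.inv()*R).as_rotvec()).round(1)
def pushpose(x,a,back,h,r=.125,lean=.489): # tool x along push, tool z into the plane
    z=np.array([np.sin(lean),0,-np.cos(lean)])
    d=(handle(a+1e-4,r)-handle(a-1e-4,r));d/=np.linalg.norm(d)
    xx=d-z*(d@z);xx/=np.linalg.norm(xx)
    M=Ro.from_matrix(np.c_[xx,np.cross(z,xx),z])
    W=Ro.from_euler('z',x[2])
    return S2W(handle(a,r,h)-d*back,x),W*M
E
python3 - <<'E'
from h import *
from rig import manip
x=np.load("fit.npy");st=manip.get_state()
p,R=pushpose(x,x[3],.035,.16,lean=.56)
print(p,R.as_matrix().round(2),delta(st,p,R))
S=pickle.load(open("scene.pkl","rb"))
for u,v in((320,305),(435,405)):
    px=np.array([u,v])/3.75+[255,100]
    d=S["R"].T@np.linalg.solve(S["camera_matrix"],[*px,1]);o=-S["R"].T@S["t"]
    for z in(.04,.07):
        w=o+d*(z-o[2])/d[2];print(z,(Ro.from_euler('z',-x[2]).apply(w-[x[0],x[1],0])).round(3))
E
```

```text
[ 0.5721125  -0.06534528  0.23511592] [[-0.81  0.27  0.53]
 [ 0.28  0.96 -0.07]
 [-0.52  0.09 -0.85]] (array([-570.6, -571.9,   10.3]), array([ -4.9, -31.7,   2.9]))
0.04 [0.055 0.017 0.04 ]
0.07 [0.039 0.001 0.07 ]
0.04 [ 0.056 -0.129  0.04 ]
0.07 [ 0.04  -0.142  0.07 ]
```

>>> step_arm(targets=[[-25, -29, -25, 0, 0, 0, 1], [-50, -57, -50, 0, 0, 0, 1], [-75, -86, -50, 0, -2, 0, 1], [-100, -114, -50, 0, -5, 0, 1], [-130, -143, -50, 0, -8, 0, 1], [-160, -172, -50, 0, -11, 0, 1], [-190, -200, -50, 0, -14, 0, 1], [-220, -229, -50, -1, -17, 0, 1], [-250, -257, -50, -2, -20, 1, 1], [-280, -286, -45, -3, -23, 1, 1], [-310, -315, -40, -4, -26, 2, 1], [-340, -343, -35, -5, -29, 3, 1]])

```text
clock: 1.1
tool_pos: [0.4052, 0.2124, 0.2802]
eef_rot: [3.029, 0.505, 2.81]
force: [1.1, -0.8, 0.7]
width: -0.0001
gripper_force: 0.0
```

```bash
python3 - <<'E'
from h import *
from rig import manip
x=np.load("fit.npy");st=manip.get_state()
p,R=pushpose(x,x[3],.035,.16,lean=.56)
print(st["tool_pos"],st["qpos"].round(2),delta(st,p,R))
E
```

```text
[0.40522981 0.21237618 0.28021289] [-1.06 -0.08  0.23  2.3   0.68  0.72 -0.03] (array([-195.5, -224.8,  135.2]), array([ 0.1, -2.6, -0.3]))
```

>>> step_arm(targets=[[-22, -28, 12, 0, 0, 0, 1], [-44, -56, 24, 0, 0, 0, 1], [-66, -84, 36, 0, 0, 0, 1], [-88, -112, 48, 0, 0, 0, 1], [-110, -140, 60, 0, 0, 0, 1], [-132, -168, 75, 0, -1, 0, 1], [-154, -196, 90, 0, -2, 0, 1], [-176, -212, 110, 0, -2.5, 0, 1], [-195, -225, 130, 0, -2.5, 0, 1], [-195, -225, 135, 0, -2.5, 0, 1], [-195, -225, 135, 0, -2.5, 0, 1], [-195, -225, 135, 0, -2.5, 0, 1]])

```text
clock: 2.1
tool_pos: [0.5719, -0.0672, 0.2339]
eef_rot: [3.031, 0.546, 2.801]
force: [-0.1, -0.2, 0.4]
width: 0.0003
gripper_force: 0.0
```

```bash
python3 - <<'E'
from h import *
from rig import manip
import cv2
x=np.load("fit.npy");st=manip.get_state()
p,R=pushpose(x,x[3],.035,.16,lean=.56)
print(st["tool_pos"],st["qpos"].round(2),delta(st,p,R))
ims=[]
for n in("wrist","top"):
    c=manip.camera(n);pickle.dump(c,open(n+"1.pkl","wb"))
    ims.append(c["pixels"][:,:,::-1])
c=pickle.load(open("wrist1.pkl","rb"))
for r in(.08,.165):print(proj(c,S2W(handle(x[3],r),x)))
cv2.imwrite("pics/w1.png",ims[0])
E
```

```text
[ 0.57186287 -0.0671615   0.23390098] [-0.56  0.16  0.66  2.23 -0.26  0.24  1.56] (array([-0.3,  1.9, -1. ]), array([-0.2, -0.2, -0.4]))
[372.58480921 133.08551812]
[276.87296244 134.00316799]
```

View pics/w1.png

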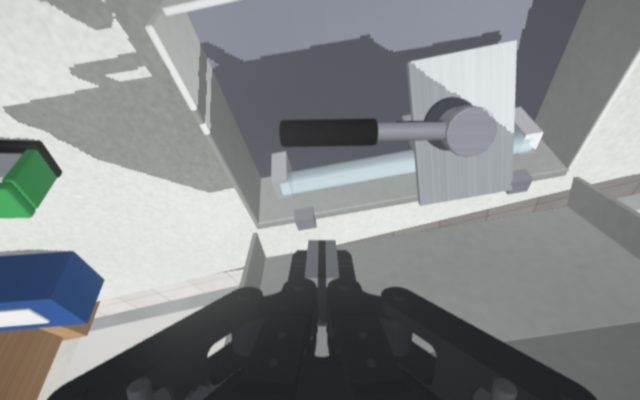

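The wrist picture shows the grip from (281,132) to (377,131) and the head at (468,131), within 5 px of the prediction. The lamp tube lies behind it at rows 165–190, with room for the fingers between. I'll descend behind the grip.

```bash
python3 - <<'E'
from h import *
from rig import manip
from scipy.optimize import least_squares
x=np.load("fit.npy");st=manip.get_state();c=pickle.load(open("wrist1.pkl","rb"))
obs=[(.08,(377,131)),(.165,(281,132)),(0,(468,131))]
def f(v):
    y=x.copy();y[:2]+=v[:2];y[3]+=v[2]
    return np.ravel([proj(c,S2W(handle(y[3],r,.012 if r==0 else 0),y))-o for r,o in obs])
r=least_squares(f,[0,0,0]);print(r.x,r.fun.round(1))
x[:2]+=r.x[:2];x[3]+=r.x[2];np.save("fit2.npy",x);print(x)
p,R=pushpose(x,x[3],.031,.001,lean=.52)
print(p,S2W(handle(x[3],.125),x),delta(st,p,R))
E
```

```text
[-0.00141222  0.00266982 -0.00050349] [-1.7  0.1 -1.9  0.   3.7  1.5]
[ 0.65961545  0.01112489 -0.12367444  0.17613112  1.24963716]
[ 0.6415132  -0.0707655   0.09293089] [ 0.61591172 -0.06210932  0.07771134] (array([ 14.2,   0.3, 157.6]), array([ 0.3,  1.9, -0.4]))
```

>>> step_arm(targets=[[3, 0, 30, 0, 0, 0, 1], [6, 0, 60, 0, 1, 0, 1], [9, 0, 90, 0, 1.5, 0, 1], [11, 0, 115, 0, 2, 0, 1], [13, 0, 135, 0, 2, 0, 1], [14, 0, 148, 0, 2, 0, 1], [14, 0, 158, 0, 2, 0, 1], [14, 0, 158, 0, 2, 0, 1], [14, 0, 158, 0, 2, 0, 1]])

```text
clock: 2.95
tool_pos: [0.6461, -0.0689, 0.1006]
eef_rot: [3.034, 0.496, 2.812]
force: [-0.6, -0.2, 0.2]
width: 0.0001
gripper_force: 0.0
```

```bash
python3 - <<'E'
from h import *
from rig import manip
x=np.load("fit2.npy");st=manip.get_state();print(st["tool_pos"],st["force"],st["qpos"].round(2))
for a in np.arange(0,1,.1):
    p,R=pushpose(x,x[3]+a,.023,.001,lean=.52);print(round(a,1),*delta(st,p,R))
E
```

```text
[ 0.6461118  -0.06890205  0.10058262] [-0.61879947 -0.1601856   0.17855659] [-0.27  0.53  0.38  2.09 -1.29  0.15  2.53]
0.0 [14.9 -3.8  4.4] [ 0.3 -0.8 -0.2]
0.1 [27.5 -5.5  4.2] [ 0.3 -0.9  5.5]
0.2 [40.2 -6.   4. ] [ 0.2 -0.9 11.2]
0.3 [52.9 -5.2  3.8] [ 0.2 -0.9 17. ]
0.4 [65.4 -3.1  3.7] [ 0.2 -0.9 22.7]
0.5 [77.7  0.2  3.5] [ 0.1 -0.9 28.4]
0.6 [89.6  4.7  3.4] [ 0.1 -0.9 34.1]
0.7 [100.9  10.4   3.3] [ 0.  -0.9 39.9]
0.8 [111.7  17.2   3.2] [-0.  -0.9 45.6]
0.9 [121.7  25.    3.1] [-0.1 -0.9 51.3]
```

Joints 5, 6 and 7 are close to their limits: the wrist is nearly straight and on the wrong branch. I'll back out and bring joint 5 round to the positive side before pushing.

>>> step_arm(targets=[[0, 0, -40, 0, 0, 0, 1], [0, 0, -80, 0, 0, 0, 1], [0, 0, -120, 0, 0, 0, 1], [0, 0, -160, 0, 0, 0, 1], [0, 0, -185, 0, 0, 0, 1], [0, 0, -190, 6, 0, 0, 1], [0, 0, -190, 12, 0, 0, 1], [0, 0, -190, 18, 0, 0, 1], [0, 0, -190, 24, 0, 0, 1], [0, 0, -190, 24, 0, 0, 1]])

```text
clock: 3.78
tool_pos: [0.5563, -0.0536, 0.2652]
eef_rot: [-2.808, 0.498, 2.832]
force: [0.3, 2.5, -1.6]
width: -0.0
gripper_force: 0.0
```

```bash
python3 - <<'E'
from h import *
from rig import manip
st=manip.get_state();print(st["tool_pos"],st["eef_rot"],st["qpos"].round(2))
E
```

```text
[ 0.55627843 -0.05361277  0.2652065 ] [-2.80815128  0.49820998  2.83183914] [-1.36  0.63  1.51  2.13 -0.31  0.59  1.41]
```

```bash
cat > fk.py <<'E'
import numpy as np
from scipy.spatial.transform import Rotation as Ro
def fk(q,s,L,c):
    Z=lambda a:Ro.from_euler('z',a);Y=lambda a:Ro.from_euler('y',a)
    R=Z(s[0]*q[0]);p=np.array([0,0,L[0]])
    R=R*Y(q[1])*Z(s[1]*q[2]);p=p+R.apply([L[4],0,L[1]])
    R=R*Y(q[3])*Z(s[2]*q[4]);p=p+R.apply([L[5],0,L[2]])
    R=R*Y(q[5])*Z(s[3]*q[6]+c);p=p+R.apply([0,0,L[3]])
    return p,R
E
python3 - <<'E'
from fk import *
import itertools
from scipy.optimize import least_squares
from rig import manip
st=manip.get_state()
D=[([-1.365,.4684,-.0116,1.6036,.006,1.0714,-.0563],[.15998,.62946,.24433],[-3.1398,.0001,2.8927]),
([-1.06,-.08,.23,2.3,.68,.72,-.03],[.4052,.2124,.2802],[3.029,.505,2.81]),
([-.56,.16,.66,2.23,-.26,.24,1.56],[.5719,-.0672,.2339],[3.031,.546,2.801]),
([-.27,.53,.38,2.09,-1.29,.15,2.53],[.6461,-.0689,.1006],[3.034,.496,2.812]),
(st["qpos"],st["tool_pos"],st["eef_rot"])]
best=[]
for s in itertools.product([1,-1],repeat=4):
    def f(v):
        o=[]
        for q,p,e in D:
            P,R=fk(q,s,v[:6],v[6]);o+=[*(P-p)]+[*(.3*(Ro.from_euler('xyz',e).inv()*R).as_rotvec())]
        return np.array(o)
    for c0 in(0,1.57,3.14,-1.57):
        r=least_squares(f,[.3,.4,.4,.2,0,0,c0]);best.append((r.cost,s,r.x.round(4),abs(r.fun).max()))
best.sort(key=lambda b:b[0])
for b in best[:3]:print(b)
E
```

```text
(np.float64(0.0013789715594768911), (-1, -1, -1, -1), array([ 0.3388,  0.523 ,  0.4714,  0.3604, -0.0195, -0.0243,  1.5717]), np.float64(0.03382341509687342))
(np.float64(0.001378971559476892), (-1, -1, -1, -1), array([ 0.3388,  0.523 ,  0.4714,  0.3604, -0.0195, -0.0243,  1.5717]), np.float64(0.03382341510273165))
(np.float64(0.0013789715594768935), (-1, -1, -1, -1), array([ 0.3388,  0.523 ,  0.4714,  0.3604, -0.0195, -0.0243,  1.5717]), np.float64(0.03382341511101508))
```

```bash
cat > fk.py <<'E'
import numpy as np
from scipy.spatial.transform import Rotation as Ro
from scipy.optimize import least_squares
Z=lambda a:Ro.from_euler('z',a);Y=lambda a:Ro.from_euler('y',a)
def fk(q,L):
    R=Z(-q[0]);p=np.array([0,0,L[0]])
    R=R*Y(q[1])*Z(-q[2]);p=p+R.apply([L[4],L[7],L[1]])
    R=R*Y(q[3])*Z(-q[4]);Rf=R
    p=p+(R*Z(q[4])).apply([L[5],L[8],0])+R.apply([0,0,L[2]])
    R=R*Y(q[5]);p=p+R.apply([L[6],L[9],L[3]])
    return p,R*Z(-q[6]+np.pi/2)
E
python3 - <<'E'
from fk import *
from rig import manip
st=manip.get_state()
D=[([-1.365,.4684,-.0116,1.6036,.006,1.0714,-.0563],[.15998,.62946,.24433],[-3.1398,.0001,2.8927]),
([-1.06,-.08,.23,2.3,.68,.72,-.03],[.4052,.2124,.2802],[3.029,.505,2.81]),
([-.56,.16,.66,2.23,-.26,.24,1.56],[.5719,-.0672,.2339],[3.031,.546,2.801]),
([-.27,.53,.38,2.09,-1.29,.15,2.53],[.6461,-.0689,.1006],[3.034,.496,2.812]),
(st["qpos"],st["tool_pos"],st["eef_rot"])]
for q,p,e in D:print((Ro.from_euler('xyz',e).inv()*fk(q,np.zeros(10))[1]).magnitude().round(3),end=' ')
def f(v): return np.ravel([fk(q,v)[0]-p for q,p,e in D])
for m in (4,7,10):
    g=lambda u:np.r_[f(np.r_[u,np.zeros(10-m)]),.01*(u-np.r_[.33,.45,.45,.3,np.zeros(6)][:m])]
    r=least_squares(g,np.r_[.33,.45,.45,.3,np.zeros(6)][:m]);print(m,r.x.round(4),abs(f(np.r_[r.x,np.zeros(10-m)])).max())
E
```

```text
Traceback (most recent call last):
AttributeError: 'float' object has no attribute 'round'
```

```bash
python3 - <<'E'
from fk import *
from rig import manip
st=manip.get_state()
D=[([-1.365,.4684,-.0116,1.6036,.006,1.0714,-.0563],[.15998,.62946,.24433],[-3.1398,.0001,2.8927]),
([-1.06,-.08,.23,2.3,.68,.72,-.03],[.4052,.2124,.2802],[3.029,.505,2.81]),
([-.56,.16,.66,2.23,-.26,.24,1.56],[.5719,-.0672,.2339],[3.031,.546,2.801]),
([-.27,.53,.38,2.09,-1.29,.15,2.53],[.6461,-.0689,.1006],[3.034,.496,2.812]),
(st["qpos"],st["tool_pos"],st["eef_rot"])]
for q,p,e in D:print("%.3f"%(Ro.from_euler('xyz',e).inv()*fk(q,np.zeros(10))[1]).magnitude(),end=' ')
def f(v): return np.ravel([fk(q,v)[0]-p for q,p,e in D])
for m in (4,7,10):
    g=lambda u:np.r_[f(np.r_[u,np.zeros(10-m)]),.01*(u-np.r_[.33,.45,.45,.3,np.zeros(6)][:m])]
    r=least_squares(g,np.r_[.33,.45,.45,.3,np.zeros(6)][:m]);print(m,r.x.round(4),abs(f(np.r_[r.x,np.zeros(10-m)])).max())
    np.save("L.npy",np.r_[r.x,np.zeros(10-m)])
E
```

```text
0.000 0.011 0.005 0.001 0.000 4 [0.351  0.5108 0.4772 0.3348] 0.03286070324820414
7 [ 0.3394  0.5243  0.47    0.3607 -0.0327 -0.0068 -0.0268] 0.03263161744658116
10 [ 0.2808  0.5215  0.4522  0.3293 -0.0224 -0.0382 -0.0207 -0.0082 -0.0082
 -0.0119] 0.01837718940899724
```

```bash
cat >> fk.py <<'E'
L=np.load("L.npy")
lo=np.array([-2.53,-.31,-1.57,.28,-1.29,.15,-2.92]);hi=np.array([2.53,2.02,1.55,2.44,4.43,1.84,2.92])
def err(q,p,R):
    P,Q=fk(q,L);return np.r_[P-p,.3*(R.inv()*Q).as_rotvec()]
E
python3 - <<'E'
from h import *
from fk import *
x=np.load("fit2.npy");rng=np.random.default_rng(0)
mid=(lo+hi)/2
for lean in(.52,.68):
  for a in(0,.4,.9):
    p,R=pushpose(x,x[3]+a,.023,.001,lean=lean);sol=[]
    for k in range(40):
        r=least_squares(lambda q:np.r_[err(q,p,R)*30,.02*(q-mid)/(hi-lo)],rng.uniform(lo,hi),bounds=(lo,hi))
        if abs(err(r.x,p,R)).max()<2e-3:sol.append((min((r.x-lo).min(),(hi-r.x).min()),r.x.round(2)))
    sol.sort(key=lambda t:-t[0]);print(lean,a,len(sol));seen=[]
    for m,q in sol:
        if all(abs(q-u).max()>.4 for u in seen) and len(seen)<4:seen.append(q);print('  %.2f'%m,q)
E
```

```text
0.52 0 15
  0.26 [ 0.9   0.74 -1.07  2.18  1.71  0.62 -0.12]
0.52 0.4 32
  0.15 [ 0.9   0.74 -1.07  2.29  1.85  0.64 -0.69]
  0.00 [-0.79  0.81  1.08  2.24  4.43  0.62  2.52]
0.52 0.9 29
  0.11 [-0.93  0.88  1.13  2.33  4.29  0.66  2.04]
  0.06 [ 0.79  0.74 -1.03  2.38  1.97  0.7  -1.42]
0.68 0 29
  0.17 [ 0.88  0.72 -1.    2.27  2.14  0.63 -0.53]
  0.00 [-0.87  1.11  1.38  2.24  4.21  0.98  2.92]
0.68 0.4 26
  0.08 [-0.81  0.85  1.1   2.34  4.03  0.71  2.84]
  0.07 [ 0.85  0.72 -0.98  2.37  2.27  0.68 -1.1 ]
0.68 0.9 28
  0.02 [-0.86  0.8   0.97  2.42  3.79  0.64  2.53]
  0.00 [ 0.11  0.52 -0.18  2.44  2.78  0.51 -2.42]
```

>>> step_arm(targets=[[0, 0, 0, -6, 0, 0, 1], [0, 0, 0, -12, 0, 0, 1], [0, 0, 0, -18, 0, 0, 1], [0, 0, 0, -24, 0, 0, 1], [0, 0, 0, -30, 0, 0, 1], [0, 0, 0, -36, 0, 0, 1], [0, 0, 0, -42, 0, 0, 1], [0, 0, 0, -48, 0, 0, 1], [0, 0, 0, -54, 0, 0, 1], [0, 0, 0, -54, 0, 0, 1]])

```text
clock: 4.62
tool_pos: [0.5534, -0.0598, 0.2692]
eef_rot: [2.561, 0.493, 2.812]
force: [0.8, 1.0, -1.6]
width: 0.0004
gripper_force: 0.0
```

```bash
python3 - <<'E'
from h import *
from rig import manip
st=manip.get_state();print(st["tool_pos"],st["eef_rot"],st["qpos"].round(3))
x=np.load("fit2.npy")
p,R=pushpose(x,x[3],.031,.16,lean=.56)
print(delta(st,p,R))
E
```

```text
[ 0.553383   -0.05976388  0.26922025] [2.56148219 0.49329222 2.81177104] [-0.423  0.2    0.872  2.217 -1.261  0.815  2.736]
(array([  4.8, -18.6,  33.5]), array([27. , -3.1, -1. ]))
```

```bash
cat > sim.py <<'E'
from h import *
from fk import *
def jac(q):
    J=np.zeros((6,7));p,R=fk(q,L)
    for i in range(7):
        d=q.copy();d[i]+=1e-5;P,Q=fk(d,L);J[:3,i]=(P-p)/1e-5;J[3:,i]=(Q*R.inv()).as_rotvec()/1e-5
    return J,p,R
def run(q,rows,n=4,lam=.02,w=0.,home=None,w_rot=1.):
    q=np.array(q,float);p0,R0=fk(q,L);pp,RR=p0,R0
    for r in rows:
        pt=p0+R0.apply(np.array(r[:3])/1000);Rt=R0*Ro.from_rotvec(np.radians(r[3:6]))
        for k in range(n):
            J,p,R=jac(q);
            f=1/(n-k)
            e=np.r_[(pt-p)*f,(Rt*R.inv()).as_rotvec()*f];W=np.array([1,1,1,w_rot,w_rot,w_rot])
            Jw=J*W[:,None];ew=e*W
            Ji=Jw.T@np.linalg.inv(Jw@Jw.T+lam**2*np.eye(6));dq=Ji@ew
            if home is not None:dq+=w*(np.eye(7)-Ji@Jw)@(home-q)
            q=np.clip(q+dq,lo,hi)
    return q
c1=[[-25,-29,-25,0,0,0],[-50,-57,-50,0,0,0],[-75,-86,-50,0,-2,0],[-100,-114,-50,0,-5,0],[-130,-143,-50,0,-8,0],[-160,-172,-50,0,-11,0],[-190,-200,-50,0,-14,0],[-220,-229,-50,-1,-17,0],[-250,-257,-50,-2,-20,1],[-280,-286,-45,-3,-23,1],[-310,-315,-40,-4,-26,2],[-340,-343,-35,-5,-29,3]]
c2=[[-22,-28,12,0,0,0],[-44,-56,24,0,0,0],[-66,-84,36,0,0,0],[-88,-112,48,0,0,0],[-110,-140,60,0,0,0],[-132,-168,75,0,-1,0],[-154,-196,90,0,-2,0],[-176,-212,110,0,-2.5,0],[-195,-225,130,0,-2.5,0],[-195,-225,135,0,-2.5,0],[-195,-225,135,0,-2.5,0],[-195,-225,135,0,-2.5,0]]
c3=[[3,0,30,0,0,0],[6,0,60,0,1,0],[9,0,90,0,1.5,0],[11,0,115,0,2,0],[13,0,135,0,2,0],[14,0,148,0,2,0],[14,0,158,0,2,0],[14,0,158,0,2,0],[14,0,158,0,2,0]]
c4=[[0,0,-40,0,0,0],[0,0,-80,0,0,0],[0,0,-120,0,0,0],[0,0,-160,0,0,0],[0,0,-185,0,0,0],[0,0,-190,6,0,0],[0,0,-190,12,0,0],[0,0,-190,18,0,0],[0,0,-190,24,0,0],[0,0,-190,24,0,0]]
c5=[[0,0,0,-6*i,0,0] for i in range(1,10)]+[[0,0,0,-54,0,0]]
E
python3 - <<'E'
from sim import *
q0=np.array([-1.365,.4684,-.0116,1.6036,.006,1.0714,-.0563])
print("true [-1.06 -.08 .23 2.3 .68 .72 -.03] [-.56 .16 .66 2.23 -.26 .24 1.56] [-.27 .53 .38 2.09 -1.29 .15 2.53] [-1.36 .63 1.51 2.13 -.31 .59 1.41] [-.42 .2 .87 2.22 -1.26 .81 2.74]")
for kw in(dict(lam=.001),dict(lam=.05),dict(lam=.15),dict(lam=.02,w=.05,home=q0),dict(lam=.02,w=.05,home=(lo+hi)/2),dict(lam=.05,w_rot=.3)):
    q=q0;print({k:v for k,v in kw.items() if k!='home'})
    for c in(c1,c2,c3,c4,c5):q=run(q,c,**kw);print('   ',q.round(2))
E
```

```text
true [-1.06 -.08 .23 2.3 .68 .72 -.03] [-.56 .16 .66 2.23 -.26 .24 1.56] [-.27 .53 .38 2.09 -1.29 .15 2.53] [-1.36 .63 1.51 2.13 -.31 .59 1.41] [-.42 .2 .87 2.22 -1.26 .81 2.74]
{'lam': 0.001}
    [-1.1  -0.1   0.25  2.31  0.68  0.74 -0.04]
    [-0.59  0.15  0.67  2.25 -0.24  0.22  1.53]
    [-0.03  0.47  0.07  2.17 -0.78  0.15  2.07]
    [-0.7   0.17  0.56  2.11  0.44  0.72  0.76]
    [ 0.03  0.23  0.47  2.16 -1.14  0.98  2.67]
{'lam': 0.05}
    [-1.1  -0.1   0.25  2.31  0.68  0.74 -0.04]
    [-0.59  0.15  0.67  2.25 -0.24  0.22  1.53]
    [-0.04  0.47  0.08  2.17 -0.74  0.15  2.03]
    [-0.7   0.17  0.56  2.11  0.45  0.73  0.75]
    [ 0.02  0.23  0.49  2.16 -1.14  0.98  2.66]
{'lam': 0.15}
    [-1.1  -0.11  0.25  2.3   0.67  0.74 -0.03]
    [-0.77  0.09  0.8   2.28 -0.    0.25  1.28]
    [-0.14  0.43  0.17  2.2  -0.43  0.15  1.69]
    [-0.64  0.14  0.43  2.09  0.55  0.84  0.62]
    [-0.31  0.14  0.77  2.18 -1.07  0.92  2.54]
{'lam': 0.02, 'w': 0.05}
    [-1.09 -0.1   0.25  2.31  0.68  0.74 -0.04]
    [-0.38  0.13  0.44  2.26 -0.05  0.21  1.36]
    [-0.01  0.47  0.09  2.2   0.31  0.15  1.02]
    [-0.6   0.22  0.42  2.08  0.59  0.87  0.6 ]
    [-0.1   0.16  0.53  2.17 -0.96  0.81  2.44]
{'lam': 0.02, 'w': 0.05}
    [-0.43 -0.1  -0.37  2.31  0.59  0.68  0.05]
    [ 0.23  0.11 -0.2   2.27  0.31  0.22  1.02]
    [ 0.31  0.49 -0.24  2.16  1.78  0.15 -0.37]
    [ 0.12  0.17 -0.4   2.15  0.94  0.85  0.22]
    [ 0.61  0.14 -0.22  2.22 -1.16  0.66  2.71]
{'lam': 0.05, 'w_rot': 0.3}
    [-1.09 -0.1   0.25  2.31  0.68  0.74 -0.03]
    [-0.51  0.14  0.58  2.26 -0.13  0.22  1.43]
    [-0.05  0.47  0.09  2.17 -0.49  0.15  1.79]
    [-0.59  0.18  0.43  2.09  0.5   0.78  0.7 ]
    [ 0.09  0.2   0.38  2.15 -1.07  0.91  2.57]
```

```bash
nproc; cat > search.py <<'E'
from sim import *
from multiprocessing import Pool
x=np.load("fit2.npy")
Q0=np.array([-.423,.2,.872,2.217,-1.261,.815,2.736])
def goto(q,p,R):  # interpolated straight move, ~35mm/6deg steps
    P,Q=fk(q,L);rv=(Q.inv()*R).as_rotvec();n=int(max(np.linalg.norm(p-P)/.035,np.linalg.norm(rv)/.105,1))+1
    sh=Q.inv().apply(p-P)*1000;rv=np.degrees(rv)
    return [[*(sh*k/n),*(rv*k/n)] for k in range(1,n+1)]
def trial(seed):
    g=np.random.default_rng(seed);q=Q0.copy();vias=[];m=9
    mg=lambda q:min((q-lo).min(),(hi-q).min())
    for k in range(g.integers(1,3)):
        p=g.uniform([.42,-.35,.28],[.55,.3,.42]);ln=g.uniform(0,.7);yw=g.uniform(-.9,.9);til=g.uniform(-.7,.7)
        R=Ro.from_euler('z',yw)*Ro.from_euler('xyz',[np.pi+til,ln,np.pi-.25])
        vias.append((p,R));
    lean=g.uniform(.52,.66);yo=g.uniform(-.2,.6);sc=g.uniform(.4,1)
    def P(a,back,h):
        p,R=pushpose(x,x[3]+a,back,h,lean=lean);return p,R*Ro.from_euler('z',-(1-sc)*a+yo*0)
    for v in vias:
        for r in [goto(q,*v)]:
            for i in range(0,len(r),6): pass
            q=run(q,r,n=1,lam=.001)
        if mg(q)<.02:return -1,seed,None
    q=run(q,goto(q,*P(0,.033,.15)),n=1,lam=.001);qp=q.copy();m=min(m,mg(q))
    q=run(q,goto(q,*P(0,.031,.001)),n=1,lam=.001);m=min(m,mg(q));qs=q.copy()
    if m<.05:return m,seed,None
    for a in np.arange(.1,.95,.1):
        q=run(q,goto(q,*P(a,.023,.001)),n=1,lam=.001);m=min(m,mg(q))
        if np.linalg.norm(err(q,*P(a,.023,.001))[:3])>.004:m=-1
        if m<0.03:break
    return m,seed,(vias and [(p.round(3),R.as_euler('xyz').round(2)) for p,R in vias],round(lean,3),round(sc,2),qp.round(2),qs.round(2),q.round(2))
if __name__=="__main__":
    with Pool() as po:o=po.map(trial,range(1500),chunksize=10)
    o.sort(key=lambda t:-t[0])
    for t in o[:5]:print(t)
E
time OMP_NUM_THREADS=1 timeout 500 python3 search.py
```

```text
4
(np.float64(0.045931818335858826), 406, None)
(np.float64(0.030670445801142865), 754, ([(array([0.477, 0.27 , 0.309]), array([2.63, 0.6 , 2.06]))], 0.578, 0.71, array([ 0.91,  0.2 , -0.92,  2.28,  0.91,  0.25,  0.47]), array([ 0.58,  0.54, -0.59,  2.19,  1.98,  0.3 , -0.49]), array([ 0.72,  0.69, -0.93,  2.41,  2.14,  0.66, -1.35])))
(np.float64(0.026198589750717538), 1493, ([(array([ 0.549, -0.252,  0.373]), array([-2.49,  0.18, -2.61])), (array([ 0.484, -0.289,  0.388]), array([2.82, 0.5 , 2.17]))], 0.583, 0.58, array([ 0.9 ,  0.24, -0.95,  2.28,  1.11,  0.3 ,  0.3 ]), array([ 0.68,  0.58, -0.73,  2.2 ,  1.95,  0.38, -0.43]), array([ 0.76,  0.72, -0.98,  2.41,  2.13,  0.71, -1.19])))
(np.float64(0.022847964535564785), 700, None)
(np.float64(0.0), 1, None)
real	0m13.225s
user	0m50.214s
sys	0m0.152s
```

```bash
cat > go.py <<'E'
from search import *
from rig import manip
def rows(p,R,stp=.036):
    st=manip.get_state();d,r=delta(st,p,R);n=int(max(np.linalg.norm(d)/(stp*1000),np.linalg.norm(r)/6.5))+1
    print(st["tool_pos"].round(4),st["qpos"].round(2),'n',n,'d',d,'r',r,'step',(d/n).round(1),(r/n).round(2))
E
python3 - <<'E'
from go import *
rows(np.array([.477,.27,.309]),Ro.from_euler('xyz',[2.63,.6,2.06]))
E
```

```text
[ 0.5534 -0.0598  0.2692] [-0.42  0.2   0.87  2.22 -1.26  0.82  2.74] n 10 d [138.9 305.9  57.2] r [ 26.2 -24.1  28.5] step [13.9 30.6  5.7] [ 2.62 -2.41  2.85]
```

>>> step_arm(targets=[[14, 31, 6, 2.6, -2.4, 2.9, 1], [28, 61, 11, 5.2, -4.8, 5.7, 1], [42, 92, 17, 7.8, -7.2, 8.6, 1], [56, 122, 23, 10.4, -9.6, 11.4, 1], [69, 153, 29, 13, -12, 14.3, 1], [83, 184, 34, 15.6, -14.4, 17.1, 1], [97, 214, 40, 18.2, -16.8, 20, 1], [111, 245, 46, 20.8, -19.2, 22.8, 1], [125, 275, 51, 23.4, -21.6, 25.7, 1], [139, 306, 57, 26, -24, 28.5, 1], [139, 306, 57, 26, -24, 28.5, 1], [139, 306, 57, 26, -24, 28.5, 1]])

```text
clock: 5.62
tool_pos: [0.4968, 0.0688, 0.2602]
eef_rot: [2.732, 0.441, 2.511]
force: [-0.5, 0.7, -0.6]
width: 0.0001
gripper_force: 0.0
```

```bash
python3 - <<'E'
from go import *
x=np.load("fit2.npy")
p,R=pushpose(x,x[3],.033,.15,lean=.578);rows(p,R)
q=manip.get_state()["qpos"];print(run(q,goto(q,p,R),n=2,lam=.001).round(2))
E
```

```text
[0.4968 0.0688 0.2602] [-0.26 -0.03  0.03  2.34  0.15  0.24  0.67] n 5 d [-111.4  -92.    59.4] r [  8.6  -3.1 -16.3] step [-22.3 -18.4  11.9] [ 1.72 -0.62 -3.26]
[-0.08  0.14  0.13  2.28  0.16  0.15  1.16]
```

```bash
python3 - <<'E'
from go import *
rows(np.array([.477,.27,.309]),Ro.from_euler('xyz',[2.63,.6,2.06]))
E
```

```text
[0.4968 0.0688 0.2602] [-0.26 -0.03  0.03  2.34  0.15  0.24  0.67] n 6 d [101.  178.8 -33.2] r [  7.1 -18.   16.1] step [16.8 29.8 -5.5] [ 1.18 -3.    2.68]
```

>>> step_arm(targets=[[14, 26, -5, 1, -2.5, 2.3, 1], [28, 51, -9, 2, -5, 4.6, 1], [43, 77, -14, 3, -7.7, 6.9, 1], [58, 102, -19, 4, -10.3, 9.2, 1], [72, 128, -24, 5, -13, 11.5, 1], [87, 153, -28, 6, -15.5, 13.8, 1], [101, 179, -33, 7, -18, 16, 1], [101, 179, -33, 7, -18, 16, 1], [101, 179, -33, 7, -18, 16, 1], [101, 179, -33, 7, -18, 16, 1]])

```text
clock: 6.45
tool_pos: [0.4765, 0.2615, 0.3052]
eef_rot: [2.628, 0.601, 2.06]
force: [1.3, 0.4, -1.1]
width: 0.0002
gripper_force: 0.0
```

```bash
python3 - <<'E'
from go import *
x=np.load("fit2.npy")
p,R=pushpose(x,x[3],.033,.15,lean=.578);rows(p,R)
q=manip.get_state()["qpos"];q=run(q,goto(q,p,R),n=2,lam=.001);print(q.round(2))
p,R=pushpose(x,x[3],.031,.001,lean=.578);q=run(q,goto(q,p,R),n=2,lam=.001);print(q.round(2))
E
```

```text
[0.4765 0.2615 0.3052] [-0.59  0.14 -0.38  2.13  1.06  0.93 -1.  ] n 10 d [-228.6 -182.5  188.2] r [ -1.5  12.7 -33.2] step [-22.9 -18.2  18.8] [-0.15  1.27 -3.32]
[ 0.22  0.14 -0.18  2.28  0.41  0.16  0.94]
[-0.2   0.48  0.35  2.24  0.9   0.15  0.41]
```

```bash
sed -i 's/^Q0=.*/Q0=np.load("\.\/q0.npy")/; s/range(1500)/range(6000)/' search.py; python3 -c "
import numpy as np
from rig import manip
np.save('q0.npy',manip.get_state()['qpos'])"; time OMP_NUM_THREADS=1 timeout 500 python3 search.py
```

```text
(np.float64(0.0), 1, None)
(np.float64(0.0), 2, None)
(np.float64(0.0), 3, None)
(np.float64(0.0), 4, None)
(np.float64(0.0), 5, None)
real	0m44.306s
user	2m54.126s
sys	0m0.128s
```

```bash
sed -i "s/g.integers(1,3)/g.integers(1,4)/; s/\[.42,-.35,.28\],\[.55,.3,.42\]/[.38,-.42,.3],[.55,.35,.5]/; s/yw=g.uniform(-.9,.9)/yw=g.uniform(-1.5,1.5)/; s/lean=g.uniform(.52,.66)/lean=g.uniform(.52,.68)/; s/yo=g.uniform(-.2,.6)/yo=g.uniform(-1.2,1.2)/; s/yo\*0/yo/; s/round(sc,2),qp/round(sc,2),round(yo,2),qp/; s/range(6000)/range(20000)/; s/if mg(q)<.02:/if mg(q)<.001:/" search.py; time OMP_NUM_THREADS=1 timeout 550 python3 search.py
```

```text
(np.float64(0.044416984085704964), 13657, None)
(np.float64(0.04051368224389984), 413, None)
(np.float64(0.026268940646835187), 10455, None)
(np.float64(0.025394996999933778), 15600, None)
(np.float64(0.024341216355609485), 16552, None)
real	3m17.180s
user	12m47.480s
sys	0m0.412s
```

```bash
sed -i "s/return p,R\*Ro.from_euler('z',-(1-sc)\*a+yo)/return p,R*Ro.from_euler('x',tl)*Ro.from_euler('z',-(1-sc)*a+yo)/; s/sc=g.uniform(.4,1)/sc=g.uniform(.2,1);tl=g.uniform(-.1,.55)/; s/round(yo,2),qp/round(yo,2),round(tl,2),qp/; s/range(20000)/range(3000)/; s/g.integers(1,4)/g.integers(0,3)/" search.py; time OMP_NUM_THREADS=1 timeout 550 python3 search.py
```

```text
(np.float64(0.35459361487905827), 400, ([(array([0.484, 0.333, 0.376]), array([3.04, 0.23, 1.86])), (array([0.441, 0.226, 0.417]), array([2.48, 0.26, 1.54]))], 0.523, 0.47, -0.97, 0.54, array([-0.24,  0.3 , -0.03,  2.09,  0.94,  0.85,  1.15]), array([-0.24,  0.6 ,  0.04,  2.02,  1.14,  0.68,  0.91]), array([-0.01,  0.58, -0.19,  2.02,  0.59,  0.67,  1.09])))
(np.float64(0.35414876614198265), 1788, ([], 0.53, 0.78, -0.42, 0.55, array([-0.14,  0.3 , -0.16,  2.09,  0.98,  0.89,  0.56]), array([-0.15,  0.6 , -0.09,  2.01,  1.21,  0.75,  0.31]), array([ 0.03,  0.59, -0.25,  2.02,  0.63,  0.69,  0.22])))
(np.float64(0.3512808764341693), 2178, ([(array([ 0.4  , -0.058,  0.303]), array([-2.48,  0.19,  1.87]))], 0.534, 0.86, -1.16, 0.55, array([ 0.02,  0.31, -0.35,  2.09,  1.03,  0.94,  1.25]), array([-0.01,  0.61, -0.27,  2.02,  1.28,  0.85,  1.01]), array([ 0.14,  0.6 , -0.39,  2.02,  0.73,  0.74,  0.8 ])))
(np.float64(0.35116370193361846), 2823, ([], 0.53, 0.26, -0.27, 0.54, array([-0.14,  0.3 , -0.15,  2.09,  0.98,  0.88,  0.42]), array([-0.15,  0.6 , -0.07,  2.02,  1.2 ,  0.74,  0.17]), array([ 0.08,  0.59, -0.31,  2.03,  0.68,  0.71,  0.49])))
(np.float64(0.350928151325518), 1964, ([], 0.526, 0.58, 0.99, 0.54, array([-0.2 ,  0.3 , -0.08,  2.09,  0.96,  0.86, -0.83]), array([-0.2 ,  0.6 , -0.01,  2.02,  1.17,  0.7 , -1.07]), array([ 0.  ,  0.58, -0.21,  2.02,  0.6 ,  0.68, -0.99])))
real	0m35.675s
user	2m8.367s
sys	0m0.245s
```

```bash
cat >> go.py <<'E'
def PP(a,back,h,tl=.42,lean=.53,sc=1.):
    x=np.load("fit2.npy");p,R=pushpose(x,x[3]+a,back,h,lean=lean);return p,R*Ro.from_euler('x',tl)*Ro.from_euler('z',-(1-sc)*a)
E
python3 - <<'E'
from go import *
q=manip.get_state()["qpos"];rows(*PP(0,.033,.15))
for a,b,h in((0,.033,.15),(0,.031,.003),(0,.023,.003),(.3,.023,.003),(.6,.023,.003),(.9,.023,.003)):
    q=run(q,goto(q,*PP(a,b,h)),n=1,lam=.001);print(q.round(2))
E
```

```text
[0.4765 0.2615 0.3052] [-0.59  0.14 -0.38  2.13  1.06  0.93 -1.  ] n 10 d [-228.6 -182.5  188.2] r [ 23.    7.9 -36. ] step [-22.9 -18.2  18.8] [ 2.3   0.79 -3.6 ]
[-0.11  0.24 -0.11  2.13  0.94  0.72  0.23]
[-0.14  0.54 -0.01  2.07  1.24  0.56 -0.09]
[-0.15  0.54 -0.01  2.09  1.25  0.56 -0.11]
[-0.12  0.54 -0.05  2.09  1.05  0.55 -0.21]
[-0.08  0.53 -0.09  2.11  0.85  0.53 -0.31]
[-0.04  0.53 -0.13  2.12  0.67  0.49 -0.43]
```

>>> step_arm(targets=[[-22, -17, 18, 2.2, 0.8, -3.5, 1], [-44, -35, 36, 4.4, 1.5, -6.9, 1], [-66, -52, 54, 6.6, 2.3, -10.4, 1], [-88, -70, 72, 8.8, 3, -13.8, 1], [-110, -88, 91, 11, 3.8, -17.3, 1], [-132, -105, 109, 13.3, 4.6, -20.8, 1], [-154, -123, 127, 15.5, 5.3, -24.2, 1], [-176, -140, 145, 17.7, 6, -27.7, 1], [-200, -160, 165, 20, 6.9, -31.5, 1], [-228, -182, 188, 23, 7.9, -36, 1], [-228, -182, 188, 23, 7.9, -36, 1], [-228, -182, 188, 23, 7.9, -36, 1]])

```text
clock: 7.45
tool_pos: [0.5752, -0.0644, 0.2249]
eef_rot: [-2.821, 0.519, 2.813]
force: [0.3, 0.4, -0.6]
width: 0.0004
gripper_force: 0.0
```

```bash
python3 - <<'E'
from go import *
rows(*PP(0,.033,.15));rows(*PP(0,.032,.003))
E
```

```text
[ 0.5752 -0.0644  0.2249] [-0.11  0.28 -0.12  2.07  0.93  0.74  0.24] n 1 d [ 1.4  0.7 -1.7] r [-0.2 -0.1 -0. ] step [ 1.4  0.7 -1.7] [-0.2 -0.1 -0. ]
[ 0.5752 -0.0644  0.2249] [-0.11  0.28 -0.12  2.07  0.93  0.74  0.24] n 5 d [  8.1  60.  132.6] r [-0.2 -0.1 -0. ] step [ 1.6 12.  26.5] [-0.04 -0.02 -0.  ]
```

>>> step_arm(targets=[[1, 12, 27, 0, 0, 0, 1], [3, 24, 53, 0, 0, 0, 1], [4, 36, 80, 0, 0, 0, 1], [6, 46, 102, 0, 0, 0, 1], [7, 54, 120, 0, 0, 0, 1], [8, 60, 133, 0, 0, 0, 1], [8, 60, 133, 0, 0, 0, 1], [8, 60, 133, 0, 0, 0, 1]])

```text
clock: 8.12
tool_pos: [0.6416, -0.0667, 0.094]
eef_rot: [-2.821, 0.517, 2.819]
force: [-0.7, -0.7, 0.6]
width: -0.0001
gripper_force: 0.0
```

```bash
python3 - <<'E'
from go import *
import cv2
st=manip.get_state();print(st["force"])
rows(*PP(0,.032,.003))
for a in np.arange(0,1,.1):print(round(a,1),*delta(st,*PP(a,.023,.003)))
c=manip.camera("wrist");cv2.imwrite("pics/w2.png",c["pixels"][:,:,::-1]);pickle.dump(c,open("wrist2.pkl","wb"))
E
```

```text
[-0.65274795 -0.66032376  0.58736172]
[ 0.6416 -0.0667  0.094 ] [-0.16  0.59 -0.03  1.99  1.16  0.6  -0.03] n 1 d [-1.6 -4.   0.8] r [-0.  -0.1  0.3] step [-1.6 -4.   0.8] [-0.  -0.1  0.3]
0.0 [ 7.4 -4.1  0.5] [-0.  -0.1  0.3]
0.1 [20.  -5.7  0.8] [-0.   2.2  5.5]
0.2 [32.7 -6.2  0.5] [-0.   4.5 10.8]
0.3 [45.3 -5.6 -0.3] [-0.   6.9 16. ]
0.4 [57.9 -3.8 -1.6] [-0.1  9.2 21.3]
0.5 [70.1 -0.8 -3.3] [-0.1 11.5 26.5]
0.6 [81.9  3.2 -5.6] [-0.1 13.9 31.7]
0.7 [93.2  8.4 -8.3] [-0.1 16.2 36.9]
0.8 [103.9  14.5 -11.4] [-0.1 18.6 42.2]
0.9 [113.8  21.6 -14.9] [-0.1 20.9 47.4]
```

View pics/w2.png

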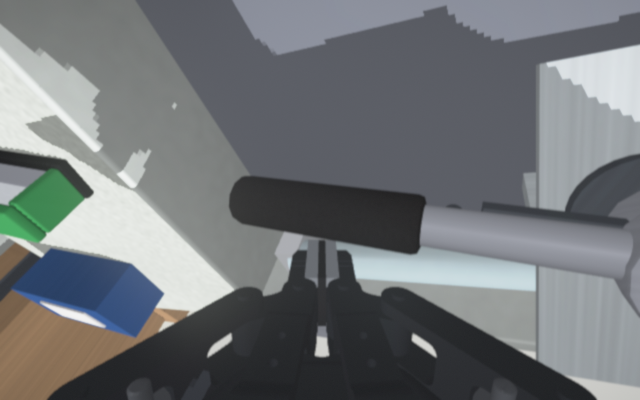

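The picture shows the fingers (320,250) just behind the middle of the grip (230–425, 180–250), so I can start pushing.

>>> step_arm(targets=[[7, -2, 0, 0, 0, 0.3, 1], [13, -4, 0, 0, 1, 3, 1], [20, -5, 0, 0, 2, 5.5, 1], [26, -5, 0, 0, 3, 8, 1], [32, -5, 0, 0, 4.5, 10.8, 1], [32, -5, 0, 0, 4.5, 10.8, 1]])

```text
clock: 8.67
tool_pos: [0.6137, -0.0633, 0.0801]
eef_rot: [-2.935, 0.491, 2.583]
force: [0.0, 0.7, 0.8]
width: 0.0002
gripper_force: 0.2
```

```bash
cat > nx.py <<'E'
from go import *
def nx(*aa,b=.023):
    st=manip.get_state();x=np.load("fit2.npy")
    W=Ro.from_euler('z',x[2]);zz=W.apply([-np.sin(.489),0,np.cos(.489)])
    T=rot(st);f=T.inv().apply(st["force"]);print('F tool',f.round(1),'t',round(st["clock"],2))
    # estimate current a
    from scipy.optimize import minimize_scalar
    a=minimize_scalar(lambda a:np.linalg.norm(PP(a,b,.003)[0]-st["tool_pos"]),bounds=(-.1,1.2),method='bounded').x
    print('a',round(a,3),'q',st["qpos"].round(2))
    for d in aa:print(d,*delta(st,*PP(a+d,b,.003)))
E
python3 -c "
from nx import *
nx(.02,.05,.1)"
```

```text
F tool [-0.1  0.4 -1. ] t 8.67
a 0.185 q [-0.14  0.58 -0.04  2.01  1.06  0.59 -0.13]
0.02 [ 2.4 -1.   0.3] [-0.   0.2  0. ]
0.05 [ 6.1 -1.6  0.5] [-0.   0.9  1.6]
0.1 [12.4 -2.4  0.5] [-0.   2.   4.2]
```

>>> step_arm(targets=[[4, -1, 0, 0, 0.5, 1, 1], [8, -2, 0.5, 0, 1.2, 2.5, 1], [12, -2.4, 0.5, 0, 2, 4.2, 1]])

```text
clock: 8.92
tool_pos: [0.6031, -0.0599, 0.0731]
eef_rot: [-2.974, 0.469, 2.496]
force: [2.3, -0.2, 2.8]
width: 0.0001
gripper_force: 1.5
```

```bash
python3 -c "
from nx import *
nx(.02,.05,.1)
import cv2
c=manip.camera('wrist');cv2.imwrite('pics/w3.png',c['pixels'][:,:,::-1]);pickle.dump(c,open('wrist3.pkl','wb'))
"
```

```text
F tool [-3.   1.  -1.8] t 8.92
a 0.288 q [-0.13  0.58 -0.05  2.02  1.01  0.58 -0.17]
0.02 [ 2.5 -0.5 -0.9] [-0.1  0.5  1.3]
0.05 [ 6.3 -1.  -0.8] [-0.1  1.2  2.8]
0.1 [12.6 -1.7 -0.8] [-0.1  2.4  5.5]
```

View pics/w3.png

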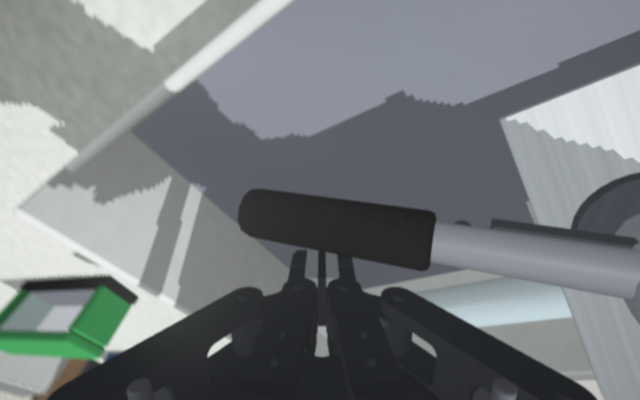

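The fingers touch the grip at (340,235) and the handle is moving, so this is the run-down.

>>> step_arm(targets=[[4, -0.7, -0.5, 0, 0.8, 2, 1], [8, -1.2, -0.8, 0, 1.6, 3.8, 1], [12, -1.7, -0.8, 0, 2.4, 5.5, 1]])

```text
clock: 9.22
tool_pos: [0.5926, -0.0548, 0.0677]
eef_rot: [-3.023, 0.44, 2.383]
force: [4.5, -2.1, 1.2]
width: 0.0001
gripper_force: 2.6
```

```bash
python3 -c "
from nx import *
nx(.02,.05,.1)"
```

```text
F tool [-4.8  1.7  0.7] t 9.22
a 0.389 q [-0.12  0.58 -0.07  2.02  0.94  0.58 -0.2 ]
0.02 [ 2.6  0.1 -0.7] [-0.2  0.4  1. ]
0.05 [ 6.4 -0.5 -0.6] [-0.2  1.1  2.5]
0.1 [12.7 -1.2 -0.5] [-0.2  2.3  5.1]
```

>>> step_arm(targets=[[3.5, -0.2, -0.4, 0, 0.6, 1.5, 1], [7, -0.5, -0.6, 0, 1.2, 2.7, 1], [10, -1, -0.5, 0, 1.8, 4, 1]])

```text
clock: 9.47
tool_pos: [0.5858, -0.0504, 0.0644]
eef_rot: [-3.055, 0.418, 2.302]
force: [3.1, -2.0, -0.1]
width: -0.0001
gripper_force: 1.4
```

>>> step_arm(targets=[[3.5, -0.2, -0.4, 0, 0.6, 1.5, 1], [7, -0.5, -0.6, 0, 1.2, 2.7, 1]])

```text
clock: 9.63
tool_pos: [0.5795, -0.0442, 0.0613]
eef_rot: [-3.075, 0.398, 2.251]
force: [2.6, -4.1, 1.0]
width: -0.0002
gripper_force: 3.0
```

```bash
python3 -c "
from nx import *
nx(.02,.05,.1)"
```

```text
F tool [-4.8 -0.4  1. ] t 9.63
a 0.53 q [-0.1   0.58 -0.09  2.03  0.87  0.57 -0.26]
0.02 [ 2.5 -0.4  0.6] [-0.3  0.7  1.7]
0.05 [ 6.3 -0.9  0.7] [-0.3  1.4  3.3]
0.1 [12.6 -1.6  0.8] [-0.3  2.6  5.9]
```

>>> step_arm(targets=[[3, -0.5, 0.6, -0.3, 0.9, 2, 1], [6, -0.9, 0.7, -0.3, 1.4, 3.3, 1]])

```text
clock: 9.8
tool_pos: [0.5778, -0.0435, 0.0601]
eef_rot: [-3.106, 0.381, 2.185]
force: [6.5, -9.8, 4.5]
width: -0.0
gripper_force: 6.2
```

>>> step_arm(targets=[[3, -0.2, 0, 0, 0.6, 1.4, 1], [6, -0.4, 0, 0, 1.2, 2.7, 1]])

```text
clock: 9.97
tool_pos: [0.5757, -0.042, 0.0592]
eef_rot: [-3.124, 0.366, 2.132]
force: [10.5, -15.4, 5.8]
width: -0.0001
gripper_force: 9.4
```

```bash
python3 -c "
from nx import *
nx(.02,.05,.1)"
```

```text
F tool [-19.5   0.7   1.2] t 9.97
a 0.567 q [-0.08  0.58 -0.09  2.03  0.81  0.56 -0.3 ]
0.02 [2.6 0.1 0.4] [ 0.  -0.5 -2.6]
0.05 [ 6.4 -0.7  0.6] [ 0.   0.2 -1. ]
0.1 [12.6 -1.8  0.8] [0.  1.4 1.6]
```

```bash
python3 -c "
from nx import *
import cv2
st=manip.get_state();T=rot(st);print('M tool',T.inv().apply(st['ft_torque']).round(3),'F',T.inv().apply(st['force']).round(1),st['ft_torque'])
print(T.as_matrix().round(2))
x=np.load('fit2.npy');o=S2W(np.array([-.015,.045,.088]),x);print('r tcp',np.linalg.norm(st['tool_pos']-o))
ax=Ro.from_euler('z',x[2]).apply([-np.sin(.489),0,np.cos(.489)])
print('moment about wrench axis from force at TCP',np.cross(st['tool_pos']-o,-st['force'])@ax)
c=manip.camera('wrist');cv2.imwrite('pics/w4.png',c['pixels'][:,:,::-1]);pickle.dump(c,open('wrist4.pkl','wb'))
"
```

```text
M tool [-0.083 -3.715 -0.086] F [-19.5   0.7   1.2] [-3.13010872 -1.99634197  0.16995565]
[[-0.5   0.85  0.18]
 [ 0.79  0.53 -0.31]
 [-0.36 -0.02 -0.93]]
r tcp 0.12772530963754988
moment about wrench axis from force at TCP -2.4208087637536027
```

View pics/w4.png

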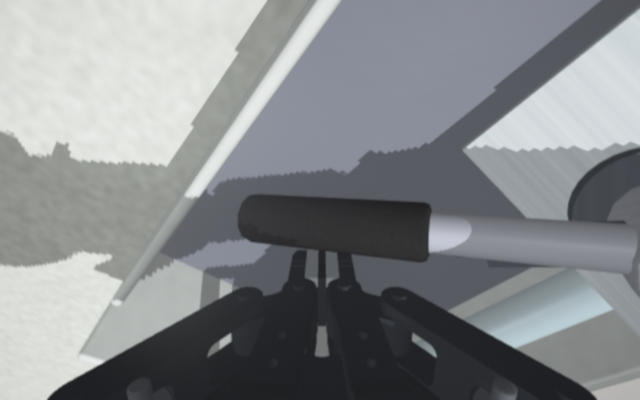

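The force is higher than the click should give, so the wrench may already be broken over and on its stop. I'll back the fingers off at once and look closely.

>>> step_arm(targets=[[-4, 0, 0, 0, 0, 0, 1], [-10, 0, 0, 0, 0, 0, 1], [-14, 0, 0, 0, 0, 0, 1], [-14, 0, 0, 0, 0, 0, 1]])

```text
clock: 10.35
tool_pos: [0.5798, -0.0477, 0.0616]
eef_rot: [-3.124, 0.357, 2.137]
force: [-0.0, -0.6, -1.4]
width: -0.0001
gripper_force: 0.0
```

```bash
python3 - <<'E'
from nx import *
import cv2
nx(.02)
c=manip.camera('wrist');pickle.dump(c,open('wrist5.pkl','wb'));cv2.imwrite('pics/w5.png',c['pixels'][:,:,::-1])
rd=lambda n:cv2.imread(n)
a=rd('pics/w1.png')[90:190,380:560];b=rd('pics/w2.png')[100:340,440:640];d=rd('pics/w4.png')[130:340,420:640];e=rd('pics/w5.png')[100:340,420:640]
f=lambda i:cv2.resize(i,(390,290),interpolation=cv2.INTER_CUBIC)
cv2.imwrite('pics/cmp.png',np.vstack([np.hstack([f(a),f(b)]),np.hstack([f(d),f(e)])]))
E
```

```text
F tool [ 0.  -0.3  1.4] t 10.35
a 0.512 q [-0.06  0.58 -0.11  2.01  0.79  0.56 -0.26]
0.02 [ 3.1  1.5 -0.2] [ 0.1 -2.3 -5.2]
```

View pics/cmp.png

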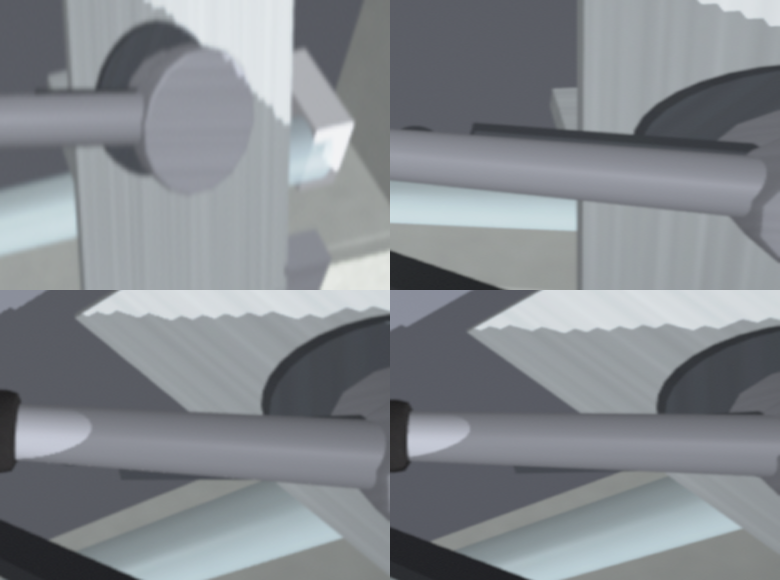

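The head's dark tongue ran along the shank before the push (top row). Now it crosses under the shank, with the handle ahead of it, so the wrench is broken over and the force stayed below 20 N. I'm leaving the wrench and planning the lid.

```bash
cat > lid.py <<'E'
from nx import *
def LP(l,off=0,lean=.25,dx=0,dz=0): # grasp point on bar; TCP 5 mm ahead of grasp point
    x=np.load("fit2.npy");W=Ro.from_euler('z',x[2])
    z=np.array([np.sin(lean),0,-np.cos(lean)]);xx=np.array([0,1.,0])
    R=W*Ro.from_matrix(np.c_[xx,np.cross(z,xx),z])
    return S2W(bar(l,0)+np.array([dx,0,dz])+z*(.005-off),x),R
E
python3 - <<'E'
from lid import *
x=np.load("fit2.npy");l0=x[4]
st=manip.get_state();q=st["qpos"]
T=rot(st);up=st["tool_pos"]-T.apply([0,0,.15])
print('up',up,'bar',S2W(bar(l0,0),x))
for lean in(.1,.25,.4):
    q=st["qpos"];print(lean)
    for p,R in[(up,T),LP(l0,.16,lean),LP(l0,0,lean)]+[LP(l,0,lean) for l in np.linspace(l0,0,5)[1:]]+[LP(0,.1,lean)]:
        r=goto(q,p,R);q=run(q,r,n=1,lam=.001);print('  ',q.round(2),len(r),(np.linalg.norm(err(q,p,R))*1000).round(1))
rows(up,T)
E
```

```text
up [ 0.55360991 -0.00144166  0.20182811] bar [0.65693145 0.01145854 0.33786665]
0.1
   [-0.04  0.29 -0.23  2.04  0.58  0.82 -0.1 ] 5 1.4
   [ 0.07  0.3  -0.2   1.28  0.09  1.46 -0.25] 9 1.5
   [ 0.07  0.37 -0.19  1.56  0.1   1.13 -0.27] 5 1.0
   [ 0.07  0.26 -0.2   1.78  0.09  1.01 -0.29] 3 0.5
   [ 0.06  0.21 -0.21  1.98  0.09  0.86 -0.32] 3 0.6
   [ 0.04  0.23 -0.2   2.15  0.12  0.67 -0.37] 3 1.0
   [ 0.    0.35 -0.17  2.25  0.19  0.46 -0.44] 3 1.3
   [ 0.05  0.17 -0.22  2.17  0.1   0.71 -0.36] 3 1.7
0.25
   [-0.04  0.29 -0.23  2.04  0.58  0.82 -0.1 ] 5 1.4
   [ 0.07  0.17 -0.21  1.49  0.1   1.25 -0.27] 9 1.1
   [ 0.07  0.29 -0.19  1.69  0.14  0.93 -0.3 ] 5 1.0
   [ 0.06  0.18 -0.2   1.9   0.13  0.82 -0.33] 3 0.5
   [ 0.04  0.13 -0.2   2.1   0.15  0.68 -0.38] 3 0.6
   [ 0.01  0.17 -0.19  2.26  0.22  0.48 -0.48] 3 1.3
   [-0.08  0.31 -0.1   2.36  0.39  0.26 -0.65] 3 2.2
   [ 0.03  0.08 -0.23  2.32  0.19  0.52 -0.47] 3 2.7
0.4
   [-0.04  0.29 -0.23  2.04  0.58  0.82 -0.1 ] 5 1.4
   [ 0.07  0.04 -0.21  1.68  0.12  1.04 -0.3 ] 9 1.0
   [ 0.06  0.22 -0.19  1.82  0.2   0.73 -0.37] 5 1.1
   [ 0.05  0.12 -0.19  2.02  0.21  0.63 -0.41] 3 0.4
   [ 0.02  0.08 -0.19  2.21  0.27  0.49 -0.51] 3 0.7
   [-0.04  0.13 -0.15  2.37  0.47  0.29 -0.73] 3 2.9
   [-0.35  0.29  0.23  2.44  1.    0.15 -1.26] 3 41.6
   [-0.12  0.01 -0.12  2.44  0.43  0.32 -0.73] 3 12.0
[ 0.5795 -0.0471  0.0613] [-0.06  0.58 -0.11  2.01  0.79  0.56 -0.26] n 5 d [   0.    0. -150.] r [0. 0. 0.] step [  0.   0. -30.] [0. 0. 0.]
```

>>> step_arm(targets=[[0, 0, -25, 0, 0, 0, 1], [0, 0, -55, 0, 0, 0, 1], [0, 0, -90, 0, 0, 0, 1], [0, 0, -125, 0, 0, 0, 1], [0, 0, -155, 0, 0, 0, 1], [0, 0, -155, 0, 0, 0, 1]])

```text
clock: 10.9
tool_pos: [0.5549, 0.004, 0.2121]
eef_rot: [-3.133, 0.36, 2.14]
force: [1.1, 0.7, 0.1]
width: 0.0001
gripper_force: 0.0
```

```bash
python3 - <<'E'
from lid import *
x=np.load("fit2.npy")
rows(*LP(x[4],.15,.25,dx=-.04));rows(*LP(x[4],.13,.25))
# refine the handle / frame with top view markers of the wrench after the job
print(manip.get_state()["force"].round(1))
E
```

```text
[0.5549 0.004  0.2121] [-0.04  0.31 -0.24  1.98  0.58  0.84 -0.1 ] n 8 d [ -94.1   29.4 -249.4] r [-6.9 14.9 41.4] step [-11.8   3.7 -31.2] [-0.86  1.86  5.18]
[0.5549 0.004  0.2121] [-0.04  0.31 -0.24  1.98  0.58  0.84 -0.1 ] n 8 d [-114.1   64.3 -221.4] r [-6.9 14.9 41.4] step [-14.3   8.  -27.7] [-0.86  1.86  5.18]
[1.1 0.7 0.1]
```

>>> step_arm(targets=[[-10, 3, -31, -0.9, 1.8, 5, 0.4], [-21, 6, -62, -1.7, 3.6, 10, 0.4], [-32, 9, -93, -2.5, 5.4, 15, 0.4], [-43, 12, -124, -3.4, 7.2, 20, 0.4], [-54, 16, -155, -4.2, 9, 25, 0.4], [-65, 20, -186, -5, 10.8, 30, 0.4], [-78, 24, -215, -5.9, 12.6, 35.5, 0.4], [-94, 29, -249, -6.9, 14.9, 41.4, 0.4], [-104, 47, -235, -6.9, 14.9, 41.4, 0.4], [-114, 64, -221, -6.9, 14.9, 41.4, 0.4], [-114, 64, -221, -6.9, 14.9, 41.4, 0.4], [-114, 64, -221, -6.9, 14.9, 41.4, 0.4]])

```text
clock: 11.9
tool_pos: [0.6262, 0.0119, 0.4499]
eef_rot: [2.905, 0.005, 1.442]
force: [-0.3, 0.3, -0.5]
width: 0.0514
gripper_force: 0.0
```

```bash
python3 - <<'E'
from lid import *
import cv2
x=np.load("fit2.npy");print(manip.get_state()["width"])
rows(*LP(x[4],.0,.25))
c=manip.camera('wrist');pickle.dump(c,open('wrist6.pkl','wb'));cv2.imwrite('pics/w6.png',c['pixels'][:,:,::-1])
for y in(.06,0,-.06):print(proj(c,S2W(bar(x[4],y),x)).round(0))
E
```

```text
0.05140625407423237
[0.6262 0.0119 0.4499] [ 0.07  0.19 -0.2   1.55  0.11  1.18 -0.28] n 4 d [  4.1   3.4 121.1] r [-0.7  0.3 -0.2] step [ 1.   0.8 30.3] [-0.18  0.08 -0.05]
[325. 114.]
[325. 191.]
[325. 257.]
```

View pics/w6.png

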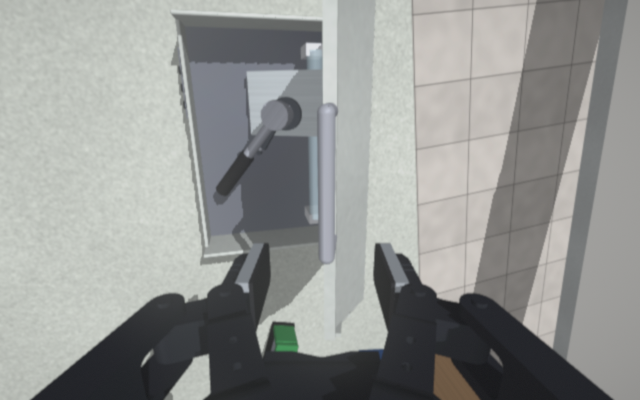

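The bar runs from (327,108) to (327,258), predicted at column 325, centred between the fingers. The wrench is still broken over. I'll go down and grip the bar.

>>> step_arm(targets=[[1, 1, 30, 0, 0, 0, 0.4], [2, 2, 60, 0, 0, 0, 0.4], [3, 3, 90, 0, 0, 0, 0.4], [4, 4, 110, 0, 0, 0, 0.4], [4, 4, 120, 0, 0, 0, 0.4], [4, 4, 121, 0, 0, 0, 0.4]])

```text
clock: 12.45
tool_pos: [0.6583, 0.011, 0.3338]
eef_rot: [2.904, 0.005, 1.442]
force: [-1.3, -0.2, 0.9]
width: 0.0513
gripper_force: 0.0
```

>>> step_arm(targets=[[0, 0, 0, 0, 0, 0, 1], [0, 0, 0, 0, 0, 0, 1], [0, 0, 0, 0, 0, 0, 1], [0, 0, 0, 0, 0, 0, 1], [0, 0, 0, 0, 0, 0, 1], [0, 0, 0, 0, 0, 0, 1]], squeeze=40)

```text
clock: 12.95
tool_pos: [0.6596, 0.0109, 0.3384]
eef_rot: [2.897, 0.004, 1.442]
force: [-4.2, 0.4, 7.1]
width: 0.0126
gripper_force: 39.1
```

```bash
python3 - <<'E'
from lid import *
x=np.load("fit2.npy");l0=x[4];st=manip.get_state()
T=rot(st);print('F',T.inv().apply(st["force"]).round(1),st["width"],st["gripper_force"])
rows(*LP(l0,.0,.25))
P0,_=LP(l0,0,.25);e=st["tool_pos"]-P0;print('offset world mm',(e*1000).round(1))
for i in range(1,13):
    l=l0-i*.05;p,R=LP(l,0,.25-.15*(l0-l)/l0);print(i,*delta(st,p+e,R))
E
```

```text
F [-0.2 -2.4 -7.9] 0.012615907561142947 39.12455677986145
[0.6596 0.0109 0.3384] [ 0.06  0.3  -0.2   1.65  0.15  0.96 -0.32] n 1 d [ 0.3 -2.8  4.9] r [-0.3  0.3 -0.2] step [ 0.3 -2.8  4.9] [-0.3  0.3 -0.2]
offset world mm [ 1.5 -0.4  5.4]
1 [ -0.  -13.    1.2] [ 0.   0.3 -0.2]
2 [ -0.1 -25.9   3. ] [ 0.4  0.3 -0.2]
3 [ -0.1 -38.8   5.4] [ 0.7  0.3 -0.2]
4 [ -0.2 -51.4   8.5] [ 1.   0.3 -0.2]
5 [ -0.2 -63.9  12.2] [ 1.4  0.3 -0.2]
6 [ -0.2 -76.2  16.6] [ 1.7  0.3 -0.2]
7 [ -0.2 -88.3  21.6] [ 2.1  0.3 -0.2]
8 [  -0.2 -100.    27.1] [ 2.4  0.3 -0.2]
9 [  -0.2 -111.5   33.3] [ 2.8  0.3 -0.2]
10 [  -0.3 -122.7   40. ] [ 3.1  0.3 -0.2]
11 [  -0.3 -133.5   47.3] [ 3.5  0.3 -0.2]
12 [  -0.2 -143.9   55.1] [ 3.8  0.3 -0.2]
```

>>> step_arm(targets=[[0, -6, -2, 0, 0, 0, 1], [0, -13, -3, 0, 0, 0, 1], [0, -26, -1, 0.4, 0, 0, 1], [0, -39, 1.5, 0.7, 0, 0, 1], [0, -51.5, 4.5, 1, 0, 0, 1], [0, -64, 8, 1.4, 0, 0, 1], [0, -76, 12.5, 1.7, 0, 0, 1]])

```text
clock: 13.53
tool_pos: [0.5901, 0.0193, 0.3059]
eef_rot: [2.926, 0.004, 1.442]
force: [7.8, -0.2, -6.5]
width: 0.0124
gripper_force: 39.4
```

```bash
cat > ln.py <<'E'
from lid import *
def ln(ls,shift=(0,0)):
    x=np.load("fit2.npy");l0=x[4];st=manip.get_state();T=rot(st)
    print('F tool',T.inv().apply(st["force"]).round(1),'w',st["width"].round(4),'q',st["qpos"].round(2))
    W=Ro.from_euler('z',-x[2]);
    # current grasp point in case frame -> angle and radius
    g=W.apply(st["tool_pos"]-T.apply([0,0,.005])-[x[0],x[1],0]);l=np.arctan2(g[2]-.09,.08-g[0]);r=np.hypot(g[2]-.09,.08-g[0])
    print('l',l.round(3),'r',r.round(4),'y',g[1].round(4))
    lean=lambda l:.25-.15*(l0-l)/l0
    P,R=LP(l,0,lean(l))
    for s in ls:
        p,R2=LP(s,0,lean(s));print(round(s,2),R.inv().apply((p-P)*1000).round(1),np.degrees((R.inv()*R2).as_rotvec()).round(1))
E
python3 - <<'E'
from ln import *
ln([.9,.85,.8,.75,.7,.65,.6,.55,.5,.45,.4])
E
```

```text
Traceback (most recent call last):
  File "ln.py", line 4, in ln
    print('F tool',T.inv().apply(st["force"]).round(1),'w',st["width"].round(4),'q',st["qpos"].round(2))
                                                           ^^^^^^^^^^^^^^^^^
AttributeError: 'float' object has no attribute 'round'
```

```bash
sed -i "s/st\[\"width\"\].round(4)/round(st['width'],4)/" ln.py; python3 - <<'E'
from ln import *
ln([.9,.85,.8,.75,.7,.65,.6,.55,.5,.45,.4])
E
```

```text
F tool [0.8 6.2 8. ] w 0.0124 q [ 0.06  0.22 -0.21  1.83  0.14  0.89 -0.34]
l 0.971 r 0.2675 y -0.0004
0.9 [  0.  -16.9   7.3] [0.5 0.  0. ]
0.85 [ -0.  -28.5  13.2] [ 0.8 -0.  -0. ]
0.8 [ -0.  -39.8  19.7] [1.2 0.  0. ]
0.75 [  0.  -50.8  26.7] [ 1.5  0.  -0. ]
0.7 [  0.  -61.4  34.3] [ 1.9 -0.  -0. ]
0.65 [  0.  -71.6  42.4] [2.2 0.  0. ]
0.6 [  0.  -81.3  51. ] [ 2.5  0.  -0. ]
0.55 [  0.  -90.7  60.1] [ 2.9  0.  -0. ]
0.5 [ -0.  -99.5  69.7] [3.2 0.  0. ]
0.45 [   0.  -107.9   79.6] [3.6 0.  0. ]
0.4 [  -0.  -115.7   90.1] [ 3.9  0.  -0. ]
```

>>> step_arm(targets=[[0, -12, 8, 0.5, 0, 0, 1], [0, -23, 14, 0.8, 0, 0, 1], [0, -35, 20.5, 1.2, 0, 0, 1], [0, -46, 27.5, 1.5, 0, 0, 1], [0, -56.5, 35, 1.9, 0, 0, 1], [0, -66.5, 43, 2.2, 0, 0, 1]])

```text
clock: 14.03
tool_pos: [0.5339, 0.0262, 0.2502]
eef_rot: [2.965, 0.005, 1.441]
force: [-2.4, -0.9, 4.8]
width: 0.012
gripper_force: 42.1
```

```bash
python3 - <<'E'
from ln import *
ln([.65,.6,.55,.5,.45,.4,.35,.3,.25])
E
```

```text
F tool [-1.3 -1.4 -5.1] w 0.012 q [ 0.06  0.2  -0.22  1.99  0.14  0.79 -0.37]
l 0.672 r 0.2652 y -0.0005
0.65 [ 0.  -4.4  3.8] [ 0.2  0.  -0. ]
0.6 [ -0.  -13.8  12.8] [ 0.5  0.  -0. ]
0.55 [  0.  -22.8  22.2] [ 0.8  0.  -0. ]
0.5 [ -0.  -31.3  32.1] [ 1.2 -0.  -0. ]
0.45 [  0.  -39.3  42.4] [1.5 0.  0. ]
0.4 [ -0.  -46.8  53.1] [ 1.9  0.  -0. ]
0.35 [ -0.  -53.7  64.1] [2.2 0.  0. ]
0.3 [ -0.  -60.1  75.5] [ 2.6  0.  -0. ]
0.25 [ -0.  -65.9  87.2] [ 2.9  0.  -0. ]
```

>>> step_arm(targets=[[0, -7.5, 7, 0.3, 0, 0, 1], [0, -15, 14, 0.5, 0, 0, 1], [0, -21.5, 21.5, 0.8, 0, 0, 1], [0, -28, 29.5, 1.1, 0, 0, 1], [0, -34.5, 37.5, 1.4, 0, 0, 1], [0, -41, 46, 1.7, 0, 0, 1]])

```text
clock: 14.53
tool_pos: [0.5015, 0.0303, 0.1966]
eef_rot: [2.997, 0.005, 1.442]
force: [4.8, -1.9, -2.9]
width: 0.0123
gripper_force: 40.6
```

```bash
python3 - <<'E'
from ln import *
ln([.4,.35,.3,.25,.2,.15,.1,.05,0])
E
```

```text
F tool [-1.3  4.6  3.6] w 0.0123 q [ 0.05  0.23 -0.22  2.09  0.15  0.7  -0.41]
l 0.435 r 0.2646 y -0.0005
0.4 [-0.  -5.   7.7] [ 0.2  0.  -0. ]
0.35 [  0.  -11.6  19. ] [ 0.6 -0.   0. ]
0.3 [ -0.  -17.6  30.5] [ 0.9  0.  -0. ]
0.25 [ -0.  -23.1  42.4] [ 1.3  0.  -0. ]
0.2 [  0.  -27.9  54.5] [ 1.6 -0.   0. ]
0.15 [  0.  -32.2  66.9] [ 2. -0.  0.]
0.1 [ -0.  -35.8  79.5] [2.3 0.  0. ]
0.05 [ -0.  -38.8  92.2] [ 2.6  0.  -0. ]
0 [  0.  -41.1 105.1] [ 3.  0. -0.]
```

>>> step_arm(targets=[[0, -5, 8.5, 0.3, 0, 0, 1], [0, -10, 17.5, 0.6, 0, 0, 1], [0, -14.5, 27, 0.9, 0, 0, 1], [0, -19, 36.5, 1.2, 0, 0, 1], [0, -23, 46, 1.5, 0, 0, 1], [0, -26.5, 55, 1.7, 0, 0, 1]])

```text
clock: 15.03
tool_pos: [0.4832, 0.0326, 0.1381]
eef_rot: [3.028, 0.005, 1.442]
force: [2.4, -1.5, -0.6]
width: 0.0122
gripper_force: 39.7
```

```bash
python3 - <<'E'
from ln import *
ln([.2,.17,.15,.1,.08,.06,.04,.02,0,-.02])
E
```

```text
F tool [-1.2  2.5  0.9] w 0.0122 q [ 0.03  0.31 -0.21  2.15  0.19  0.58 -0.45]
l 0.203 r 0.2637 y -0.0005
0.2 [ 0.  -0.2  0.7] [0. 0. 0.]
0.17 [-0.  -2.6  8.1] [ 0.2  0.  -0. ]
0.15 [ 0.  -4.1 13.1] [ 0.4 -0.   0. ]
0.1 [-0.  -7.4 25.8] [0.7 0.  0. ]
0.08 [-0.  -8.5 30.9] [0.8 0.  0. ]
0.06 [ 0.  -9.5 36.1] [ 1.  0. -0.]
0.04 [  0.  -10.4  41.2] [1.1 0.  0. ]
0.02 [  0.  -11.3  46.4] [ 1.3  0.  -0. ]
0 [  0.  -12.   51.6] [ 1.4  0.  -0. ]
-0.02 [ -0.  -12.6  56.8] [1.5 0.  0. ]
```

>>> step_arm(targets=[[0, -2, 6, 0.2, 0, 0, 1], [0, -4, 12, 0.4, 0, 0, 1], [0, -5.5, 18, 0.5, 0, 0, 1], [0, -7, 24, 0.7, 0, 0, 1], [0, -8, 29, 0.8, 0, 0, 1], [0, -9, 33, 0.9, 0, 0, 1], [0, -9.5, 37, 1, 0, 0, 1], [0, -10, 40, 1.1, 0, 0, 1], [0, -10, 40, 1.2, 0, 0, 1]])

```text
clock: 15.78
tool_pos: [0.4791, 0.033, 0.098]
eef_rot: [3.046, 0.004, 1.442]
force: [6.3, -1.0, -5.2]
width: 0.0119
gripper_force: 39.0
```

```bash
python3 - <<'E'
from ln import *
ln([.02,0,-.02]);print(manip.get_state()["force"])
E
```

```text
F tool [-0.2  5.9  5.8] w 0.0119 q [ 0.01  0.39 -0.19  2.17  0.22  0.51 -0.48]
l 0.049 r 0.2627 y -0.0005
0.02 [ 0.  -1.1  7.6] [ 0.2 -0.  -0. ]
0 [ 0.  -1.7 12.8] [ 0.3  0.  -0. ]
-0.02 [-0.  -2.2 18. ] [ 0.5 -0.   0. ]
[ 6.29874653 -1.01809888 -5.18202213]
```

>>> step_arm(targets=[[0, 0, 2, 0.1, 0, 0, 1], [0, -0.5, 4, 0.1, 0, 0, 1], [0, -0.5, 6, 0.2, 0, 0, 1], [0, -0.5, 6, 0.2, 0, 0, 1]])

```text
clock: 16.12
tool_pos: [0.4792, 0.0332, 0.0954]
eef_rot: [3.049, 0.005, 1.442]
force: [-8.2, -0.8, 35.1]
width: 0.0127
gripper_force: 44.1
```

>>> step_arm(targets=[[0, 0, 2, 0.1, 0, 0, 1], [0, 0, 4, 0.1, 0, 0, 1], [0, 0, 4, 0.1, 0, 0, 1]])

```text
clock: 16.37
tool_pos: [0.4795, 0.0336, 0.0926]
eef_rot: [3.05, 0.005, 1.442]
force: [-11.9, -1.2, 49.6]
width: 0.0122
gripper_force: 48.3
```

>>> step_arm(targets=[[0, 0, 2, 0, 0, 0, 1], [0, 0, 3, 0, 0, 0, 1], [0, 0, 3, 0, 0, 0, 1]])

```text
clock: 16.62
tool_pos: [0.4798, 0.0338, 0.0896]
eef_rot: [3.05, 0.005, 1.442]
force: [-12.7, -0.4, 49.2]
width: 0.0121
gripper_force: 51.5
```

The force rose firmly, so the lid is seated. I'll ease off and let go.

>>> step_arm(targets=[[0, 0, -3, 0, 0, 0, 1], [0, 0, -6, 0, 0, 0, 1], [0, 0, -6, 0, 0, 0, 1]])

```text
clock: 16.87
tool_pos: [0.4797, 0.0338, 0.0921]
eef_rot: [3.05, 0.003, 1.442]
force: [7.1, 1.3, -2.4]
width: 0.0124
gripper_force: 46.2
```

```bash
python3 - <<'E'
from ln import *
ln([0]);print(manip.get_state()["force"])
E
```

```text
F tool [2.2 6.6 3. ] w 0.0124 q [ 0.01  0.4  -0.19  2.17  0.22  0.5  -0.48]
l 0.027 r 0.2619 y 0.0004
0 [ 0.  -0.8  7.1] [ 0.2  0.  -0. ]
[ 7.07782815  1.25035043 -2.38043436]
```

>>> step_arm(targets=[[0, 0, 1.5, 0, 0, 0, 1], [0, 0, 1.5, 0, 0, 0, 0.72], [0, 0, 1.5, 0, 0, 0, 0.72], [0, 0, 1.5, 0, 0, 0, 0.72], [0, 0, 1.5, 0, 0, 0, 0.72]])

```text
clock: 17.28
tool_pos: [0.4772, 0.0328, 0.0893]
eef_rot: [3.056, 0.005, 1.442]
force: [0.6, 0.2, 0.3]
width: 0.0243
gripper_force: 0.0
```

>>> step_arm(targets=[[0, 0, -8, 0, 0, 0, 0.72], [0, 0, -20, 0, 0, 0, 0.72], [0, 0, -40, 0, 0, 0, 0.72], [0, 0, -70, 0, 0, 0, 0.72], [0, 0, -105, 0, 0, 0, 0.72], [0, 0, -140, 0, 0, 0, 0.72], [0, 0, -140, 0, 0, 0, 0.72]])

```text
clock: 17.87
tool_pos: [0.4691, 0.0359, 0.236]
eef_rot: [3.042, 0.003, 1.442]
force: [1.0, -0.4, 0.5]
width: 0.0238
gripper_force: 0.0
```

```bash
python3 - <<'E'
from lid import *
import cv2
x=np.load("fit2.npy");st=manip.get_state();print(st["force"],st["width"],st["clock"])
# check bar position at shut vs. picture, by the bright bar's edges on a column through its middle
for n in("wrist","top","scene"):
    c=manip.camera(n);cv2.imwrite(f"pics/{n}7.png",c["pixels"][:,:,::-1])
    for l in(0,.03,.08):print(n,l,*[proj(c,S2W(bar(l,y),x)).round(1) for y in(.06,0,-.06)])
    u,v=proj(c,S2W(bar(0,0),x)).round().astype(int)
    g=c["pixels"].mean(2).astype(int)
    print(' rows',g[max(v-12,0):v+13,u],'\n cols',g[v,u-25:u+26])
E
```

```text
[ 1.00672837 -0.39380151  0.49067026] 0.02376371548243249 17.8667
wrist 0 [315.6 118. ] [316.3 186.9] [316.9 247.4]
wrist 0.03 [316.5 118.7] [317.2 189.3] [317.7 251.3]
wrist 0.08 [318.8 119.8] [319.4 193.7] [319.8 258. ]
 rows [157 157 157 157 157 156 157 157 157 157 157 157 158 157 157 158 158 157
 157 157 158 158 157 157 158] 
 cols [118 118 118 119 123 145 171 178 176 174 174 176 179 181 180 178 177 175
 161 124 118 130 141 151 157 158 156 156 154 154 151 144 133 122 113 113
 115 114 114 113 112 111 111 112 112 111 110 111 111 110 104]
top 0 [280.2 234.6] [299.1 237.6] [318.1 240.5]
top 0.03 [279.9 234.7] [299.  237.6] [318.1 240.6]
top 0.08 [279.5 234.6] [298.8 237.6] [318.1 240.6]
 rows [53 53 43 42 46 45 35 35 40 44 37 35 36 30 33 36 36 42 48 47 48 50 50 53
 55] 
 cols [141 137 139 138 134 134 137 136 126 108  82  61  47  39  44  47  47  42
  45  45  45  36  29  28  31  36  32  67 102 121 122 117 120 119 120 116
 118 118 116 108 111 114 113 115 122 123 105 101 126 131 129]
scene 0 [275.1 203. ] [287.1 214.9] [299.5 227.1]
scene 0.03 [274.9 201.5] [287.  213.4] [299.4 225.7]
scene 0.08 [274.8 199. ] [286.9 210.9] [299.4 223.3]
 rows [ 74  84  91  89  80  65  61  72  98 124 139 143 135 121 106  98  97  97
  99 103 112 129 146 160 166] 
 cols [164 167 169 168 167 168 167 169 170 171 172 172 170 167 161 146 128 112
 103 101 100  97 100 107 120 135 143 141 129 114 102  95  95  96  98  98
  91  80  69  73  90 115 141 161 170 172 169 166 164 163 162]
```

The bar is where it should be with the lid shut: row 214 in the scene view and column 317 in the wrist view. The gripper is clear, so I'll hand in.

```bash
python3 -c "
from rig import manip
print(manip.close_job())"
```

```text
the job is handed in; nothing more can be done
None
```

I turned the wrench until it broke over and left it on the clamp, lowered the lid shut under control and let go, and handed the job in at about 18 s; the push after the click peaked near 19.5 N, just under the 20 N that would overtighten the clamp, and I kept the arm well clear of the bottles and goggles.

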